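# Coaxial-light set-up: clamp a watch case and hold the beam-splitter slide over its back

### The job

Set up the watch case for a look at its back under coaxial light. First wind the vise crank clockwise until the case is pinched firmly between the two jaws, the moving jaw's springs clearly pressed in; then draw the notched slide out of the stand by its frosted end (the end with the notched corner) and hold it as the beam splitter over the case: label face on the upper side, long edges level, tipped about 45 degrees, its clear window centred over the case 5 to 12 cm above the case back. Keep the glass off the case, leave the plain slide, the loupe and the oil stand where they are, and finish while still holding the slide there.

Things in the scene. Friction and masses are not known exactly. Their poses are not given: they have to be found in the camera images.
- crank_handle (a point): middle of the black, freely spinning grip of the vise's crank: a horizontal cylinder 12 mm across and 36 mm long, parallel to the vise's screw. It runs on an upright circle of 24 mm radius about crank_axis. Pinch it from above, closing across the screw, and carry it round without turning the hand; the fingers may pass down beside it
- crank_axis (a point): point on the axis of crank and screw, 52 mm above the bench, in the plane in which crank_handle circles. x axis: along the screw from the crank to the jaws (roughly away from the robot); z up. Towards the jaws the crank's arm begins 20 mm from it, the bearing plate (63 mm above the bench, 48 mm wide) 31 mm, the moving jaw (75 mm above the bench) 56 mm or more
- crank (a joint): angle of the crank, rad. 0: handle straight up; it grows clockwise as seen from the robot (from up towards the vise's -y side), which closes the jaw by 6 mm a turn. A stop ends it at 18.85 (3 turns from 0); turning needs only about 2 N at the handle, and it stays where it is left. It starts between 0 and 4
- sprung_jaw (a joint): how far the moving jaw's nylon-nosed front plate has been pressed back on its springs, m: 0 while it presses on nothing, about 0.001 while it pushes the loose case along, then growing by 6 mm a turn of the crank when the case is against the fixed jaw (1.5 N/mm); about 0.004 with the crank at its stop
- clamp_spot (a point): point on the vise's steel bed, 58 mm above the bench, under the centre of a clamped case. x and z axes as crank_axis, which lies 123 mm from it in -x. The vise is screwed down; its foot reaches from -90 to +58 mm in x and 36 mm to each side, its jaws to 75 mm above the bench
- watch_case: round steel watch case without strap, lying back up on the vise's bed between the nylon noses; 38 mm across, 10 mm high, short lugs to its +y and -y, small crown to -x; loose, 90 g. Origin under its centre; its back is 10 mm higher. It starts 2 to 6 mm short of the fixed jaw's noses
- slide_center (a point): centre of the notched glass slide, 76 x 26 x 4 mm, 22 g, standing on a long edge in a slot. x: along it to the frosted end; y: out of the label face; z: to the notched long edge, up as it stands. The last 26 mm at +x are frosted white, with a yellow label on the +y face; the +x +z corner is cut out 6 x 6 mm (label facing you, notch up: frosted end at your left). The other 50 mm is the clear window
- frosted_end (a point): centre of the slide's frosted end: 25 mm from slide_center in its +x; axes as slide_center
- window (a point): centre of the slide's clear window: 13 mm from slide_center in its -x; axes as slide_center
- plain_slide_center (a point): centre of a second slide, all clear glass without notch, frost or label, 76 x 26 x 4 mm, standing in the other slot, 44 mm from the first. To be left alone
- stand_top (a point): centre of the upper face of the wooden slide stand, 92 x 74 mm and 15 mm high, fixed to the bench, pointing any way. Two slots along its x, 44 mm apart, 5.4 mm wide and 8 mm deep: a slide stands 18 mm proud of this face. Which slot holds which slide varies
- loupe_center (a point): centre of a black eye loupe, 32 mm across and 28 mm high, standing on the bench. Bystander
- oil_center (a point): centre of a low black oil stand with grey-lidded cups, 37 x 78 x 20 mm, standing on the bench. Bystander
There are look-alikes about, which are no part of the job. There is more than one size of the watch_case; the job needs the larger.

How it is judged (in metres and radians):
On the way, in this order (a step that is already met when the one before it is completed fails the run):
1. the case is clamped: the sprung jaw is pressed back by more than 1.8 mm and the case sits within 3 mm of the clamp spot (value of joint sprung_jaw above 0.0018 m and horizontal distance between watch_case and clamp_spot below 0.003 m), for 0.3 s.
2. the notched slide is drawn up out of the stand (height (world z) of slide_center above 0.06 m and contact force between the fingers and slide above 1 N), for 0.2 s.
At the end, for the whole second after the job is handed in: Case still clamped (springs pressed over 1.8 mm, case within 3 mm of clamp_spot), slide held still by its frosted end, label face up at 30 to 60 degrees, long edges level within 15 degrees, window within 15 mm of plumb over the case and 45 to 125 mm above its back, glass touching nothing else (all of step 1 and angle between watch_case's own z axis and vertical below 0.1 rad and contact force between the fingers and slide above 1 N and x of the grasp point in the frame of frosted_end between -0.013 and 0.015 m and angle between slide_center's own y axis and vertical between 0.52 and 1.05 rad and angle between slide_center's own x axis and vertical between 1.31 and 1.83 rad and horizontal distance between window and watch_case below 0.015 m and z of window in the frame of clamp_spot between 0.055 and 0.135 m and contact force between slide and vise below 0.1 N and linear speed of slide below 0.02 m/s); the arm keeps its last pose, push and grip.
It fails at once if the slide touches the watch case (contact force between slide and watch_case above 0.3 N).
It fails at once if the plain slide is taken or knocked out of place (distance of plain_slide_center from where it was at the start of the episode above 0.01 m).
It fails at once if the loupe or the oil stand is pushed away (distance of any of loupe_center, oil_center from where it was at the start of the episode above 0.015 m).
It also fails if it takes over 69 s, if anything falls off the work surface, if the arm or the gripper's body presses on something with over 40 N, if the wrist force passes 120 N, or if a joint passes its speed limit or range.

### The arm

A 6-joint arm with a two-finger parallel gripper is mounted at the origin on a cart in front of the work surface, level with it; the furniture and walls round the work are solid. World frame = base frame: x ahead of the robot, y to its left, z up, the work surface at z = 0. Lengths are in mm, angles in rad, forces in N, time in s.
With the tool pointing down it reaches from about 350 to 975 mm from the base axis. Payload 7.1 kg.
Tool frame: the origin (TCP) lies between the finger pads; the fingertips stand 8 mm ahead of it and the grasp point (between the pads) lies 11 mm behind it (ctrl.tips_ahead is the distance from the TCP to the fingertips, in mm); y points along the fingers, z is the direction in which the jaws open and shut, and the axes are right-handed (so a half turn about y gives the same grasp; the last joint's range is limited). The gripper opens to 88 mm and grips with 3 to 60 N. Pads are 20 mm wide; open, the fingers measure 115 mm over their backs; the gripper's body (75 mm by 178 mm) begins 61 mm behind the grasp point.
Start: joints at [-1.24, 0.423, 1.63, -0, 1.089, -0.019], TCP at [214.21, -587.127, 206.775] pointing down, gripper open.
Joint ranges: [-3, 3], [-0.9, 2.11], [0.09, 2.58], [-1.31, 4.45], [0.11, 2.69], [-2.54, 2.54]. Speed limits (rad/s): [2.39, 2.39, 3.01, 3.14, 3.14, 3.14].

### API

Orientations are given as a rotation vector (axis times angle).
In Python, from workcell import ctrl gives the robot as it stands.
- The arm moves only by the shell command python3 -m creep 'ROWS'. ROWS is JSON, a list of rows, each an object of numbers: "tx", "ty", "tz": the shift along the world's x, y, z in mm; "rx", "ry", "rz": the turn, a rotation vector about the world's x, y, z in rad; "fingers": the closure in counts, from 0 (fully open) to 255 (shut). A call has 1 to 10 rows; each row is the pose to reach, as a shift and turn from the pose commanded when the call began; what a row does not reach only later rows make up. A row lasts 1/8 s, in which the tool goes at most 62.5 mm and 10.7 degrees, less where a joint would pass 70% of its speed; a pose out of reach is approached as far as the arm can. A call with a gripper value outside its range is refused whole. The fingers move at their own pace and stop on an object; the grip force is fixed at half the most. Time passes only in rows, so rows that repeat a pose let the fingers close. It gives the time, the measured TCP pose, the force and the opening at its end, in the units of the state.
- ctrl.get_obs(): the state, without advancing time (a new reading comes with each control period).
- ctrl.get_image(name): name is "scene" or "side" or "wrist"; returns a dict with "pixels" (420x560x3 uint8, blue, green, red), "intrinsics" (3x3 intrinsics, pixels), "rvec" (rotation vector, rad) and "tvec" (3), from world to camera coordinates, as OpenCV has them. Camera axes: x right, y down, z forward; pixel columns grow to the right and rows downward; lengths in mm; the calibration is good to about 2 mm. A picture is of the moment at which its call begins. There is no depth.
- ctrl.close_job(): hands the job in, once; it reports no verdict.
The state is a dict: "t": time; "qpos": joint angles; "qvel": joint speeds; "joint_torque": joint torques, N m; "ee_pos": TCP position; "orientation": TCP orientation; "ft_force": force on the tool from outside, world axes, zero at the start; "moment": the same for the moment, N m; "width": finger opening in mm.
Only numpy, scipy, OpenCV 4.12 (cv2) and the standard library are available. Lean on these libraries where they do the work, as an engineer would, in place of code of your own. Each camera call takes 0.05 s, during which the arm holds its last target.

## Working session

There is one attempt and no reset: what is moved stays moved. The work goes in short steps, Python scripts to look and compute and a shell command to move; the robot and the scene stay as the last step left them, time stands still between calls to the robot, and variables do not carry over. Pictures are saved under pics/ and viewed, and the job is handed in when it is done.

```bash
ls; mkdir -p pics; cat > h.py <<'E'
import numpy as np,cv2
from workcell import ctrl
def shot(n,f=None):
    d=ctrl.get_image(n)
    if f: cv2.imwrite('pics/'+f,d['pixels'])
    return d
def ray(d,u,v):
    R=cv2.Rodrigues(np.array(d['rvec'],float))[0];K=np.array(d['intrinsics'],float)
    t=np.array(d['tvec'],float).ravel()
    return -R.T@t, R.T@np.linalg.solve(K,[u,v,1.])
def plane(d,u,v,z):
    c,r=ray(d,u,v); return c+r*(z-c[2])/r[2]
def proj(d,P):
    return cv2.projectPoints(np.array(P,float).reshape(-1,1,3),np.array(d['rvec'],float),np.array(d['tvec'],float),np.array(d['intrinsics'],float),None)[0].reshape(-1,2)
def tri(a,p,b,q):
    c1,r1=ray(a,*p);c2,r2=ray(b,*q)
    A=np.stack([r1,-r2],1);s=np.linalg.lstsq(A,c2-c1,rcond=None)[0]
    x,y=c1+s[0]*r1,c2+s[1]*r2
    return (x+y)/2,np.linalg.norm(x-y)
E
python3 - <<'E'
from h import *
import pickle
D={n:shot(n,n+'0.png') for n in ('scene','side','wrist')}
pickle.dump(D,open('D0.pkl','wb'))
for n in D: print(n,ray(D[n],280,210))
print(ctrl.get_obs())
E
```

```text
pics
scene (array([ -2.51611576, 284.65136305, 492.19214432]), array([ 0.66386936, -0.59334458, -0.45550989]))
side (array([ 307.20972609, -958.37278928,  480.92375454]), array([ 0.29101101,  0.83561384, -0.4661843 ]))
wrist (array([ 285.36933448, -560.16856376,  384.33181959]), array([-0.26745702, -0.10129759, -0.95830023]))
{'t': 0.15, 'qpos': array([-1.24001561e+00,  4.23659238e-01,  1.63049244e+00, -3.73300888e-05,
        1.08860275e+00, -1.89682972e-02]), 'qvel': array([-8.49036617e-05, -3.06361725e-03, -1.06736354e-04,  1.20933994e-03,
       -1.11602005e-03,  8.78597589e-04]), 'joint_torque': array([ 3.21647512e-04, -5.44979596e+01, -2.73920614e+01,  6.44330936e-02,
        2.05246947e-02, -4.61197988e-05]), 'ee_pos': array([ 214.05236829, -586.73029821,  206.19271676]), 'orientation': array([-0.3591267 ,  2.03248032, -2.0301235 ]), 'ft_force': array([-0.26007452, -0.01673255, -1.12787352]), 'moment': array([-0.00396871,  0.05063271,  0.0200882 ]), 'width': 87.66862431746469}
```

View pics/scene0.png

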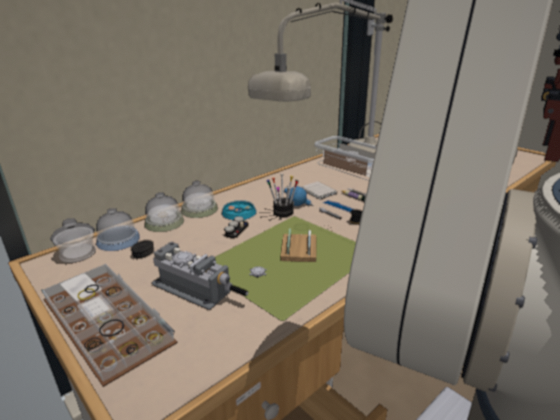

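View pics/side0.png

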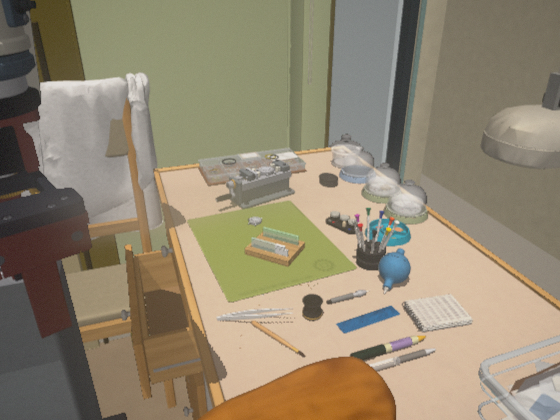

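View pics/wrist0.png

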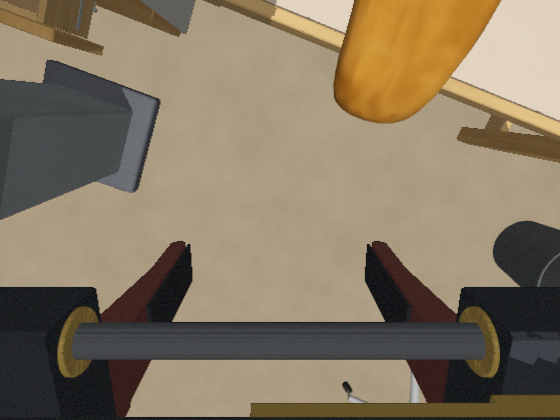

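Scene view: the vise is at about (190,270) with the crank grip near (240,291). The slide stand is at (298,245). A small case lies on the mat at (258,271), a look-alike. Side view: vise (260,185), stand (275,245). Enlarging these areas.

```bash
python3 - <<'E'
import cv2
for n,c in (('scene',(140,230,120,90)),('scene',(260,220,80,60)),('side',(220,145,90,68)),('side',(235,210,80,60))):
    x,y,w,h=c;i=cv2.imread(f'pics/{n}0.png')[y:y+h,x:x+w]
    s=int(800/w); s=min(s,int(600/h))
    cv2.imwrite(f'pics/c_{n}_{x}.png',cv2.resize(i,None,fx=s,fy=s,interpolation=cv2.INTER_CUBIC)); print(n,x,y,s)
E
```

```text
scene 140 230 6
scene 260 220 10
side 220 145 8
side 235 210 10
```

View pics/c_scene_140.png

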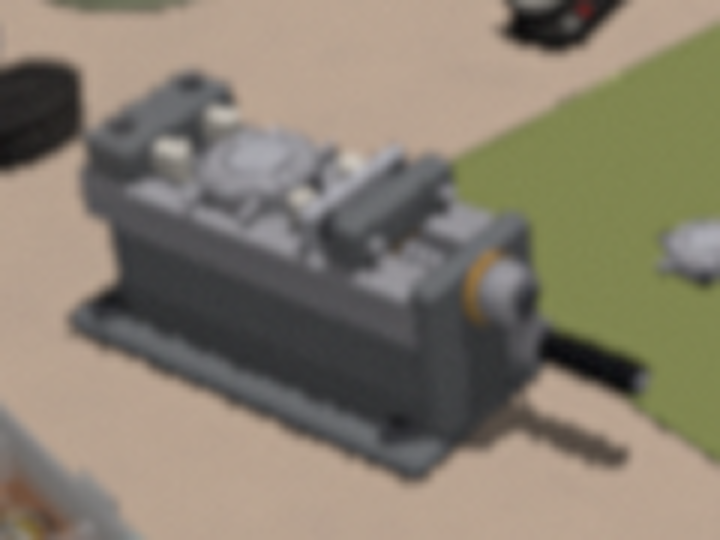

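View pics/c_scene_260.png

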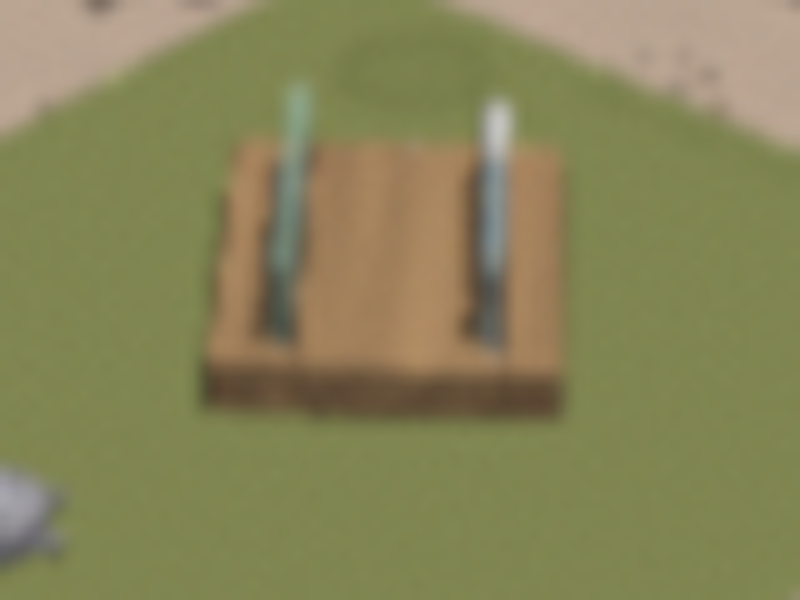

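View pics/c_side_220.png

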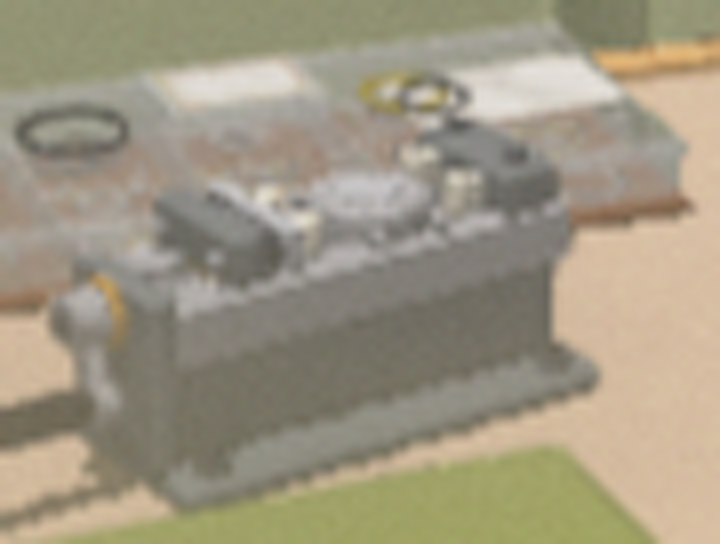

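View pics/c_side_235.png

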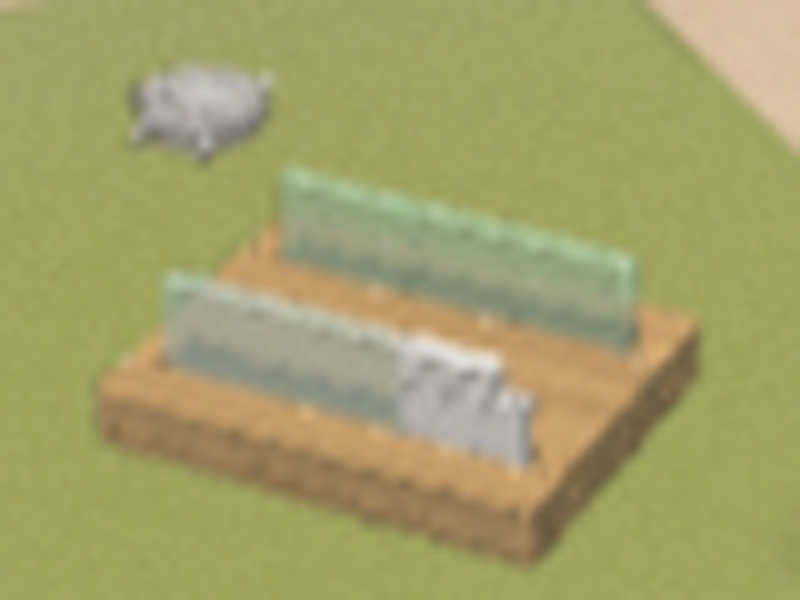

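```bash
python3 - <<'E'
from h import *
import pickle
D=pickle.load(open('D0.pkl','rb'));S,E=D['scene'],D['side']
s=lambda u,v:(140+(u+.5)/6-.5,230+(v+.5)/6-.5)
e=lambda u,v:(220+(u+.5)/8-.5,145+(v+.5)/8-.5)
s2=lambda u,v:(260+(u+.5)/10-.5,220+(v+.5)/10-.5)
e2=lambda u,v:(235+(u+.5)/10-.5,210+(v+.5)/10-.5)
P=lambda n,a,b:print(n,*[np.round(x,1) for x in tri(S,a,E,b)])
P('case',s(262,158),e(370,197))
print('case z68',plane(S,*s(262,158),68),plane(E,*e(370,197),68))
P('hub',s(515,290),e(68,312))
print('hub52',plane(S,*s(515,290),52),plane(E,*e(68,312),52))
P('foot near-right? ',s(415,475),e(10,480))
print('foot corner near -y',plane(E,*e(185,505),5)); print('foot far -y',plane(E,*e(595,380),5))
print('foot +y near',plane(S,*s(412,475),5),'far',plane(S,*s(75,320),5))
print('jaw top far', plane(S,*s(90,140),75),plane(S,*s(190,75),75),plane(E,*e(555,180),75),plane(E,*e(430,130),75))
print('grip end for z', [(z,plane(S,*s(642,378),z).round(1)) for z in (28,34,40,52)],'grip start',[(z,plane(S,*s(545,342),z).round(1)) for z in (28,34,40)])
print('-- slides')
P('notch-slide clear top',s2(490,345-60),e2(172,275))
print('side: clear top',plane(E,*e2(168,275),33),'frost top end (below notch z27)',plane(E,*e2(532,398),27),'notch start top',plane(E,*e2(498,350),33), 'border',plane(E,*e2(405,338),33))
print('scene far end',plane(S,*s2(498,98),30),'near end top',plane(S,*s2(490,290),33))
print('plain side',plane(E,*e2(285,172),33),plane(E,*e2(632,258),33))
print('stand corners scene',[plane(S,*s2(*p),15).round(1) for p in ((205,365),(565,372),(565,150),(240,138))])
print('stand corners side',[plane(E,*e2(*p),15).round(1) for p in ((102,395),(535,515),(700,322),(270,228))])
E
```

```text
case [601.9 -11.7  67.2] 1.1
case z68 [601.62264986 -11.29499435  68.        ] [600.7000503  -14.63174176  68.        ]
hub [504.9 -37.8  55.8] 1.0
hub52 [510.11781199 -40.80572117  52.        ] [506.17019758 -30.45099253  52.        ]
foot near-right?  [500.7  -2.7  -2.7] 25.3
foot corner near -y [528.60190817 -67.3882854    5.        ]
foot far -y [666.51960461 -28.62313095   5.        ]
foot +y near [5.11106998e+02 7.45047545e-02 5.00000000e+00] far [649.53601291  38.48884368   5.        ]
jaw top far [637.56176238  27.554263    75.        ] [650.70278998 -14.50144831  75.        ] [650.26607543 -35.85319071  75.        ] [628.35888518  12.98024962  75.        ]
grip end for z [(28, array([476.6, -60.7,  28. ])), (34, array([470.4, -56.3,  34. ])), (40, array([464.3, -51.8,  40. ])), (52, array([451.9, -42.9,  52. ]))] grip start [(28, array([510.3, -49.9,  28. ])), (34, array([503.7, -45.5,  34. ])), (40, array([497.1, -41.2,  40. ]))]
-- slides
notch-slide clear top [ 500.2 -241.3   32.4] 1.3
side: clear top [ 499.88581493 -241.18264391   33.        ] frost top end (below notch z27) [ 553.34052632 -294.99983574   27.        ] notch start top [ 549.74887973 -286.48748739   33.        ] border [ 534.95498566 -276.98051908   33.        ]
scene far end [ 555.11343086 -300.86238349   30.        ] near end top [ 497.2902711  -238.93621753   33.        ]
plain side [ 532.27925397 -211.20281432   33.        ] [ 584.79315609 -263.97879914   33.        ]
stand corners scene [array([ 537.3, -195.8,   15. ]), array([ 484.3, -248.1,   15. ]), array([ 546.3, -313.8,   15. ]), array([ 600.9, -264.3,   15. ])]
stand corners side [array([ 484. , -250.1,   15. ]), array([ 547.1, -314.1,   15. ]), array([ 599.7, -262.7,   15. ]), array([ 531.8, -201.6,   15. ])]
```

Vise fit: foot corners give 143×70 mm (expected 148×72), yaw about 15.6°, clamp_spot ≈ (604,-10), crank_axis ≈ (486,-43). The crank is near 2.64 rad. Candidates for the case are the one between the noses, scene (184,256) and the one on the mat, scene (258,271). The one in the vise is on the bed as described, and I'm checking its size. I'm also checking the lamp and the orange object for clearance, and working out the rotation.

```bash
python3 - <<'E'
from h import *
import pickle
from scipy.spatial.transform import Rotation as R
D=pickle.load(open('D0.pkl','rb'));S,E=D['scene'],D['side']
s=lambda u,v:(140+(u+.5)/6-.5,230+(v+.5)/6-.5)
e=lambda u,v:(220+(u+.5)/8-.5,145+(v+.5)/8-.5)
print('case dia',[plane(S,*s(*p),66).round(1) for p in ((203,165),(318,155),(262,128),(265,195))],[plane(E,*e(*p),66).round(1) for p in ((315,200),(432,195))])
print('mat case',plane(S,258,271,6),plane(E,255,220,6), 'w',plane(S,251,272,5),plane(S,266,272,5))
print('lamp',tri(S,(278,100),E,(540,160)), [ (z,plane(S,280,100,z).round()) for z in (100,200,300,400)],[ (z,plane(E,535,160,z).round()) for z in (100,200,300,400)])
print('orange top side', [(z,plane(E,340,362,z).round()) for z in (0,50,100,200)], 'wrist',[(z,plane(D['wrist'],380,120,z).round()) for z in (-100,0,50,100)])
o=ctrl.get_obs();M=R.from_rotvec(o['orientation']).as_matrix();print(M.round(3))
E
```

```text
case dia [array([613.7,   2.8,  66. ]), array([593.8, -26.4,  66. ]), array([619.7, -21.7,  66. ]), array([585.8,  -2.8,  66. ])] [array([586.2,  -7. ,  66. ]), array([619.8, -14.5,  66. ])]
mat case [ 537.72454488 -136.28875982    6.        ] [ 538.18950897 -132.95151351    6.        ] w [ 545.8167007  -124.72463692    5.        ] [ 525.2145045  -146.67709119    5.        ]
lamp (array([ 870.38339298, -495.33205825,  237.2165554 ]), np.float64(2.354992441445981)) [(100, array([1340., -926.,  100.])), (200, array([ 998., -617.,  200.])), (300, array([ 655., -309.,  300.])), (400, array([313.,   0., 400.]))] [(100, array([1172., -234.,  100.])), (200, array([ 945., -424.,  200.])), (300, array([ 718., -614.,  300.])), (400, array([ 491., -805.,  400.]))]
orange top side [(0, array([ 538., -548.,    0.])), (50, array([ 514., -591.,   50.])), (100, array([ 490., -633.,  100.])), (200, array([ 442., -719.,  200.]))] wrist [(-100, array([ 315., -694., -100.])), (0, array([ 309., -667.,    0.])), (50, array([ 306., -653.,   50.])), (100, array([ 303., -639.,  100.]))]
[[-0.939 -0.     0.343]
 [-0.343  0.001 -0.939]
 [ 0.    -1.    -0.001]]
```

```bash
python3 -m creep '[{"tx":27,"ty":53},{"tx":54,"ty":106},{"tx":81,"ty":159},{"tx":108,"ty":212,"rz":-0.03},{"tx":136,"ty":265,"rz":-0.05},{"tx":164,"ty":318,"rz":-0.079},{"tx":191,"ty":371,"rz":-0.079},{"tx":218,"ty":425,"rz":-0.079},{"tx":246,"ty":480,"rz":-0.079},{"tx":275,"ty":533,"tz":-20,"rz":-0.079}]'
python3 - <<'E'
from h import *
import pickle
D={n:shot(n,n+'1.png') for n in ('scene','wrist')}
pickle.dump(D,open('D1.pkl','wb'));print(ctrl.get_obs()['ee_pos'])
E
```

```text
[ 214.13322659 -586.88993321  206.3652872 ]schema error: expected keys tx, ty, tz, rx, ry, rz, fingers
```

View pics/wrist1.png

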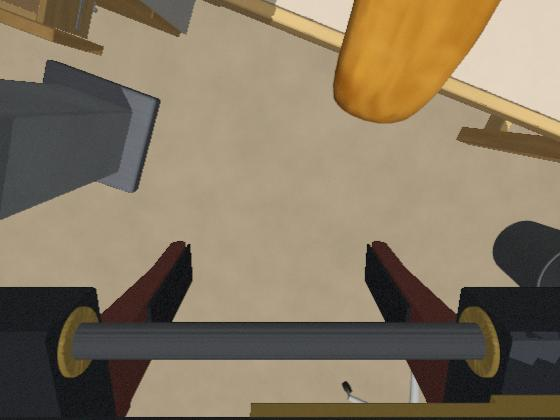

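All seven keys are needed in each row.

```bash
python3 -m creep '[{"tx":27,"ty":53,"tz":0,"rx":0,"ry":0,"rz":0,"fingers":0},{"tx":54,"ty":106,"tz":0,"rx":0,"ry":0,"rz":0,"fingers":0},{"tx":81,"ty":159,"tz":0,"rx":0,"ry":0,"rz":0,"fingers":0},{"tx":108,"ty":212,"tz":0,"rx":0,"ry":0,"rz":-0.03,"fingers":0},{"tx":136,"ty":265,"tz":0,"rx":0,"ry":0,"rz":-0.05,"fingers":0},{"tx":164,"ty":318,"tz":0,"rx":0,"ry":0,"rz":-0.079,"fingers":0},{"tx":191,"ty":371,"tz":0,"rx":0,"ry":0,"rz":-0.079,"fingers":0},{"tx":218,"ty":425,"tz":0,"rx":0,"ry":0,"rz":-0.079,"fingers":0},{"tx":246,"ty":480,"tz":0,"rx":0,"ry":0,"rz":-0.079,"fingers":0},{"tx":275,"ty":533,"tz":-20,"rx":0,"ry":0,"rz":-0.079,"fingers":0}]'
python3 - <<'E'
from h import *
import pickle
D={n:shot(n,n+'1.png') for n in ('scene','wrist')}
pickle.dump(D,open('D1.pkl','wb'));print(ctrl.get_obs()['ee_pos'])
E
```

```text
t: 1.5
ee_pos: [490.7, -53.3, 188.3]
orientation: [-0.279, 2.074, -2.076]
ft_force: [0.8, -0.0, 0.4]
width: 88.0
[489.90946132 -50.75057506 185.89049205]
```

View pics/wrist1.png

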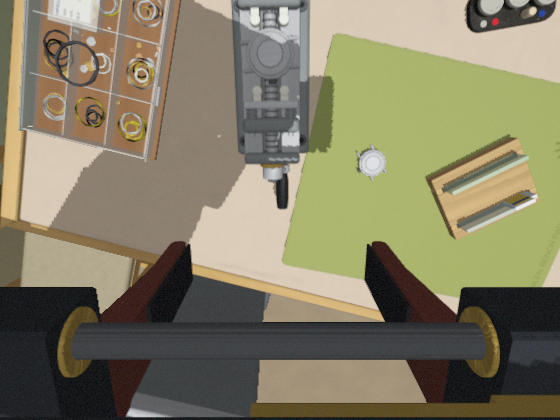

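Excellent view: case in the vise (270,53), visibly larger than the mat one (372,162). Grip (282,190), hub (272,172), stand (483,187) with the frosted end at right (525,205). Refining with masks and an enlarged crop.

```bash
python3 - <<'E'
from h import *
import pickle
D=pickle.load(open('D1.pkl','rb'));W=D['wrist'];i=W['pixels']
for k,(x,y,w,h) in {'v':(215,0,120,220),'s':(420,125,130,120)}.items():
    s=min(800//w,600//h) if k=='s' else 3
    if k=='v': x,y,w,h=225,0,100,215
    c=cv2.resize(i[y:y+h,x:x+w],None,fx=s,fy=s,interpolation=cv2.INTER_CUBIC);
    if k=='v': c=cv2.rotate(c,cv2.ROTATE_90_CLOCKWISE)
    print(k,s,c.shape);cv2.imwrite(f'pics/w1{k}.png',c)
# black grip mask
g=i.max(2)<35
m=np.zeros_like(g);m[165:215,262:300]=g[165:215,262:300]
ys,xs=np.nonzero(m);print(len(xs),xs.mean(),ys.mean(),ys.min(),ys.max(),xs.min(),xs.max())
for z in (28,31,34): print(z,plane(W,xs.mean(),ys.mean(),z).round(1))
E
```

```text
v 3 (300, 645, 3)
s 5 (600, 650, 3)
49 279.18367346938777 192.30612244897958 176 206 277 286
28 [486.3 -49.6  28. ]
31 [487.  -49.4  31. ]
34 [487.7 -49.2  34. ]
```

View pics/w1v.png

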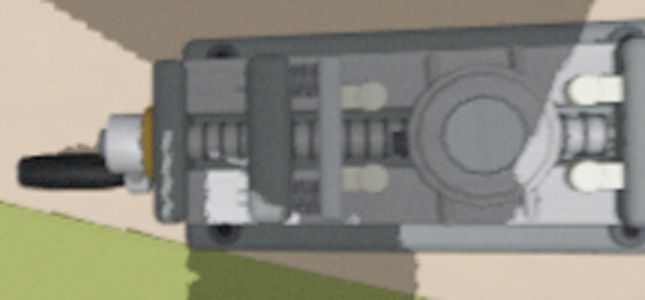

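View pics/w1s.png

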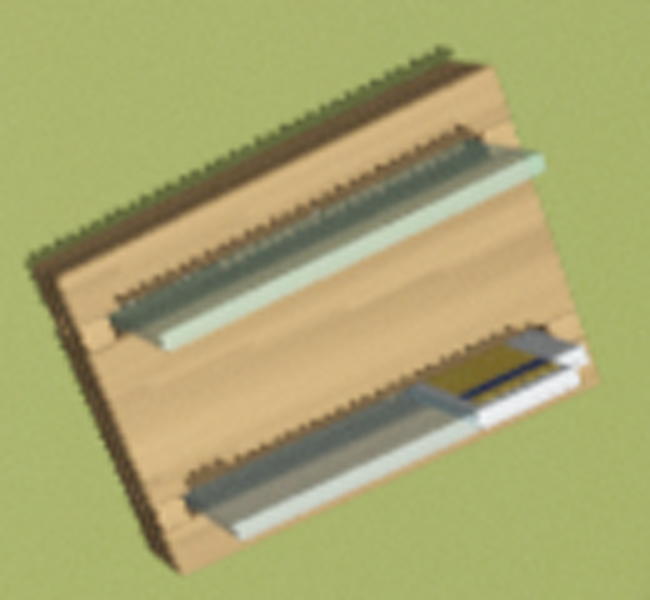

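```bash
python3 - <<'E'
from h import *
import pickle
D=pickle.load(open('D1.pkl','rb'));W=D['wrist'];S0=pickle.load(open('D0.pkl','rb'))['scene']
v=lambda X,Y:(225+(Y+.5)/3-.5,(644.5-X)/3-.5)
s=lambda X,Y:(420+(X+.5)/5-.5,125+(Y+.5)/5-.5)
so=lambda u,w:(140+(u+.5)/6-.5,230+(w+.5)/6-.5)
p=lambda n,q,z:print(n,plane(W,*q,z).round(1))
p('case',v(486,134),68)
p('case outer l',v(412,134),64);p('case outer r',v(562,136),64)
p('hub 52',v(125,142),52)
for z in (28,31,34):
  p(f'grip out end {z}',v(18,170),z);p(f'grip in end {z}',v(120,172),z); 
print(tri(W,v(18,172),S0,so(642,378)))
p('brg top near+ ',v(155,62),63);p('brg -',v(155,220),63)
p('jaw fixed +',v(618,38),75);p('jaw fixed -',v(620,225),75)
p('foot c near +',v(187,42),5);p('near -',v(190,248),5)
print('stand');[p(c,s(*c),15) for c in ((58,275),(183,572),(597,382),(495,67))]
print('slide');p('win end top',s(240,532),33);p('border',s(478,425),33);p('notch start',s(578,383),33);p('end z27',s(585,358),27)
p('plain a',s(168,343),33);p('plain b',s(542,165),33)
E
```

```text
case [602.   -9.2  68. ]
case outer l [584.7 -13.8  64. ]
case outer r [620.2  -4.7  64. ]
hub 52 [507.7 -36.9  52. ]
grip out end 28 [471.  -56.1  28. ]
grip in end 28 [504.4 -47.4  28. ]
grip out end 31 [471.9 -55.9  31. ]
grip in end 31 [504.9 -47.2  31. ]
grip out end 34 [472.7 -55.6  34. ]
grip in end 34 [505.5 -47.   34. ]
(array([472.17956142, -56.87131773,  32.44366474]), np.float64(1.065466008687591))
brg top near+  [512. -12.  63.]
brg - [524.2 -55.9  63. ]
jaw fixed + [623.8  21.1  75. ]
jaw fixed - [636.6 -23.2  75. ]
foot c near + [5.106e+02 2.000e-01 5.000e+00]
near - [530.5 -67.1   5. ]
stand
(58, 275) [ 537.7 -195.5   15. ]
(183, 572) [ 484.9 -245.9   15. ]
(597, 382) [ 546.7 -311.3   15. ]
(495, 67) [ 599.5 -262.2   15. ]
slide
win end top [ 500.  -242.2   33. ]
border [ 533.3 -278.1   33. ]
notch start [ 546.4 -293.1   33. ]
end z27 [ 551.1 -296.9   27. ]
plain a [ 532.3 -212.7   33. ]
plain b [ 583.4 -266.8   33. ]
```

Slide: window end (500,-242), frosted end (552,-297), giving a 75 mm length, direction about -46.5°. The label is yellow and faces the plain slide, confirmed in the crop. The crank handle is at ≈ (489,-52,30), θ≈2.70. Going down on the grip.

```bash
python3 -m creep '[{"tx":0.5,"ty":2,"tz":-60,"rx":0,"ry":0,"rz":0,"fingers":60},{"tx":0.5,"ty":2,"tz":-115,"rx":0,"ry":0,"rz":0,"fingers":100},{"tx":0.5,"ty":2,"tz":-145,"rx":0,"ry":0,"rz":0,"fingers":100},{"tx":0.5,"ty":2,"tz":-165,"rx":0,"ry":0,"rz":0,"fingers":100},{"tx":0.5,"ty":2,"tz":-165,"rx":0,"ry":0,"rz":0,"fingers":100}]'
python3 - <<'E'
from h import *
import pickle
D={n:shot(n,n+'2.png') for n in ('scene','wrist')}
pickle.dump(D,open('D2.pkl','wb'));o=ctrl.get_obs();print(o['t'],o['ee_pos'],o['width'],o['ft_force'])
i=D['wrist']['pixels'];cv2.imwrite('pics/w2c.png',cv2.resize(i[80:380,120:440],None,fx=2,fy=2))
E
```

```text
t: 2.22
ee_pos: [487.9, -53.5, 21.0]
orientation: [-0.286, 2.079, -2.078]
ft_force: [0.7, -0.0, -0.5]
width: 53.4
2.325 [489.36813338 -53.56305339  22.64100214] 53.969027565106636 [-0.02441763 -0.18083761  0.21754746]
```

View pics/w2c.png

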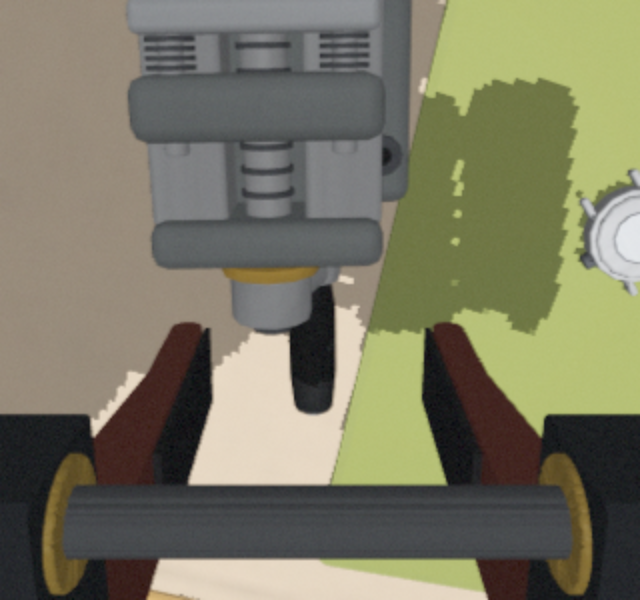

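The grip sits between the fingers (crop: fingers at 210 and 425, grip at 313). Closing.

```bash
python3 -m creep '[{"tx":0,"ty":0,"tz":0,"rx":0,"ry":0,"rz":0,"fingers":255},{"tx":0,"ty":0,"tz":0,"rx":0,"ry":0,"rz":0,"fingers":255},{"tx":0,"ty":0,"tz":0,"rx":0,"ry":0,"rz":0,"fingers":255},{"tx":0,"ty":0,"tz":0,"rx":0,"ry":0,"rz":0,"fingers":255},{"tx":0,"ty":0,"tz":0,"rx":0,"ry":0,"rz":0,"fingers":255},{"tx":0,"ty":0,"tz":0,"rx":0,"ry":0,"rz":0,"fingers":255},{"tx":0,"ty":0,"tz":0,"rx":0,"ry":0,"rz":0,"fingers":255}]'
python3 - <<'E'
from h import *
d=shot('wrist','w3.png');o=ctrl.get_obs();print(o['t'],o['ee_pos'],o['width'],o['ft_force'])
cv2.imwrite('pics/w3c.png',cv2.resize(d['pixels'][80:380,120:440],None,fx=2,fy=2))
import math
n=np.array([-.269,.963])
th0=2.70
def sh(t,t0): 
    L=lambda t:np.r_[-24*math.sin(t)*n,24*math.cos(t)]
    return L(t)-L(t0)
for k in range(0,31): 
    t=th0+k*.55; 
    if t<18.85: print(k,round(t,2),sh(t,th0).round(1))
E
```

```text
t: 3.2
ee_pos: [489.1, -53.1, 22.1]
orientation: [-0.283, 2.077, -2.077]
ft_force: [0.4, -0.6, 0.3]
width: 0.5
3.25 [489.13093533 -53.06695755  22.07641843] 0.8607696180918166 [-0.02475178  0.28671173  0.31300743]
0 2.7 [0. 0. 0.]
1 3.25 [-3.5 12.4 -2.2]
2 3.8 [-6.7 24.   2.7]
3 4.35 [-8.8 31.5 13.2]
4 4.9 [-9.1 32.6 26.2]
5 5.45 [-7.5 27.  37.8]
6 6.0 [-4.6 16.3 44.7]
7 6.55 [-1.1  3.8 44.8]
8 7.1 [ 1.9 -7.  38.1]
9 7.65 [  3.6 -12.8  26.6]
10 8.2 [  3.3 -11.9  13.6]
11 8.75 [ 1.3 -4.6  3. ]
12 9.3 [-2.   7.  -2.1]
13 9.85 [-5.4 19.4 -0.2]
14 10.4 [-8.1 29.   8.2]
15 10.95 [-9.2 33.  20.6]
16 11.5 [-8.4 30.1 33.3]
17 12.05 [-5.9 21.3 42.6]
18 12.6 [-2.5  9.1 45.7]
19 13.15 [ 0.8 -2.9 41.7]
20 13.7 [  3.1 -11.1  31.9]
21 14.25 [  3.7 -13.1  19. ]
22 14.8 [ 2.3 -8.3  6.9]
23 15.35 [-0.5  1.8 -0.8]
24 15.9 [-4.  14.3 -1.9]
25 16.45 [-7.1 25.5  4. ]
26 17.0 [-9.  32.1 15.1]
27 17.55 [-9.  32.1 28.1]
28 18.1 [-7.2 25.6 39.3]
29 18.65 [-4.  14.5 45.2]
```

View pics/w3c.png

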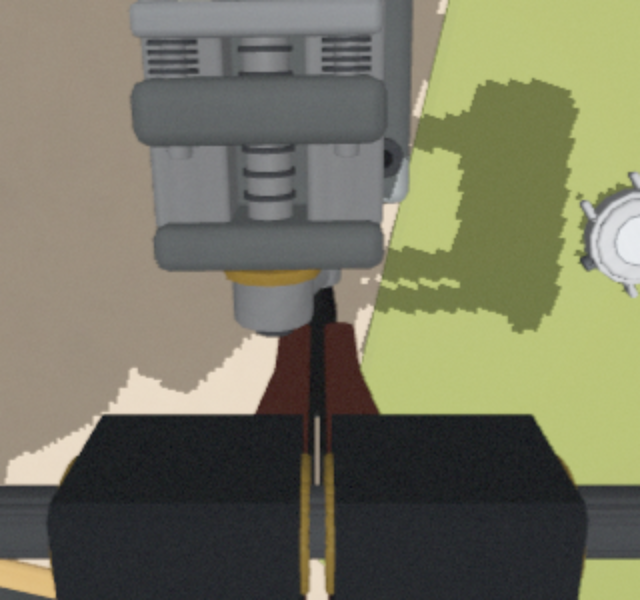

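Closed empty (width 0.5). Checking from the other views why.

```bash
python3 - <<'E'
from h import *
a=shot('scene');b=shot('side')
tc=ctrl.get_obs()['ee_pos'];print(tc,proj(a,[tc]),proj(b,[tc]),ctrl.tips_ahead)
A=cv2.resize(a['pixels'][210:310,160:290],None,fx=6,fy=6,interpolation=cv2.INTER_CUBIC)
B=cv2.resize(b['pixels'][140:230,190:310],None,fx=6,fy=6,interpolation=cv2.INTER_CUBIC)
cv2.imwrite('pics/a4.png',A);cv2.imwrite('pics/b4.png',B)
E
```

```text
[489.14827222 -53.05696873  22.06815339] [[239.0791401  293.84407201]] [[223.63314609 200.76620985]] 8.0
```

View pics/a4.png

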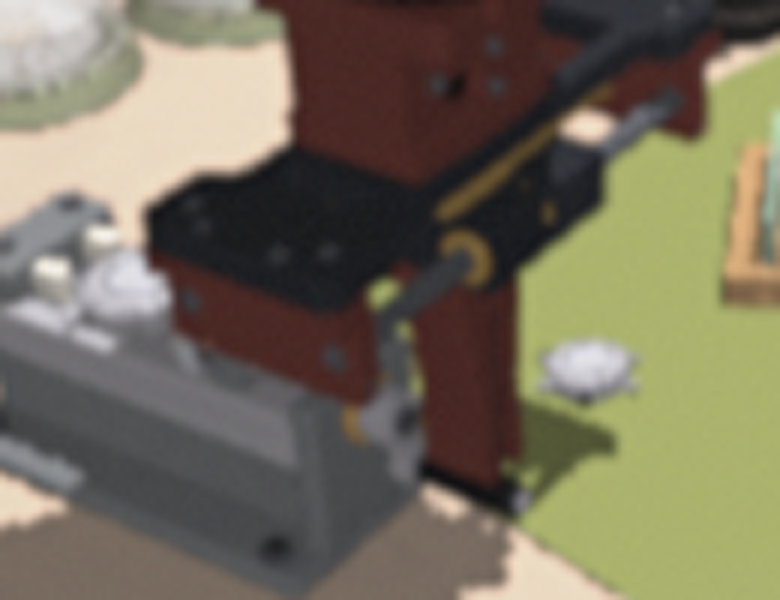

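View pics/b4.png

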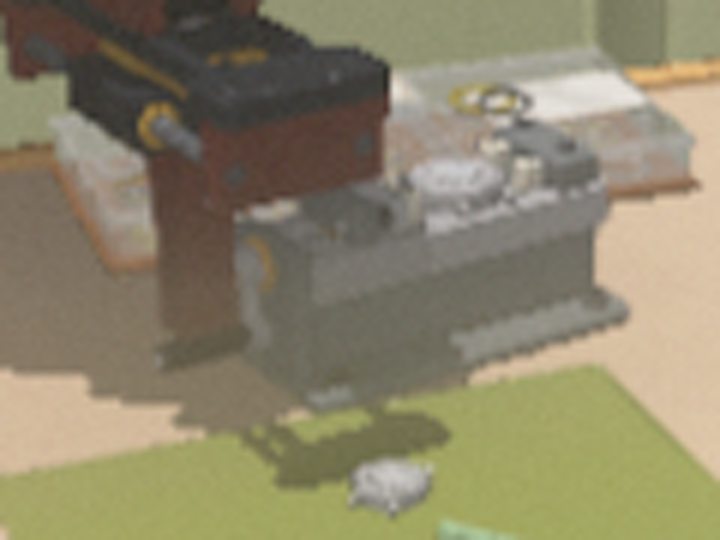

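```bash
python3 - <<'E'
from h import *
from scipy.spatial.transform import Rotation as R
a=shot('scene');b=shot('side');w=shot('wrist')
o=ctrl.get_obs();M=R.from_rotvec(o['orientation']).as_matrix();t=o['ee_pos']
print(M.round(3))
for d in (-40,-11,0,8):
  print(d,'scene crop',(proj(a,[t+M[:,1]*d])-[160,210])*6,'side',(proj(b,[t+M[:,1]*d])-[190,140])*6,'wristc',(proj(w,[t+M[:,1]*d])-[120,80])*2)
A=lambda u,v:(160+(u+.5)/6-.5,210+(v+.5)/6-.5)
B=lambda u,v:(190+(u+.5)/6-.5,140+(v+.5)/6-.5)
print('grip end',tri(a,A(516,500),b,B(165,358)))
print('fingertip bottom outer corner',tri(a,A(495,487),b,B(165,330)),tri(a,A(425,468),b,B(235,330)))
E
```

```text
[[-0.964 -0.     0.268]
 [-0.268 -0.    -0.964]
 [ 0.    -1.    -0.   ]]
-40 scene crop [[466.22051589 393.45291675]] side [[195.95881752 266.75044925]] wristc [[320.04358661 411.34502649]]
-11 scene crop [[472.25002509 473.3320535 ]] side [[200.28915322 337.99614516]] wristc [[319.49880876 356.23532859]]
0 scene crop [[474.48054358 502.88203599]] side [[201.9026123 364.5418965]] wristc [[319.33347859 339.51053819]]
8 scene crop [[476.08378449 524.12182451]] side [[203.06620325 383.68610453]] wristc [[319.22421728 328.45766959]]
grip end (array([474.19100341, -56.97896348,  30.3899092 ]), np.float64(0.6493777178019868))
fingertip bottom outer corner (array([475.73005527, -50.5384351 ,  38.22272396]), np.float64(0.3558660433495404)) (array([503.35340815, -45.29497142,  31.8397935 ]), np.float64(0.5209563464939146))
```

```bash
python3 - <<'E'
from h import *
import pickle
from scipy.spatial.transform import Rotation as R
a=shot('scene');b=shot('side');w=shot('wrist')
o=ctrl.get_obs();M=R.from_rotvec(o['orientation']).as_matrix();t=o['ee_pos']
u=np.array([.963,.269,0])
for d in (-30,-25,-20,-15,-11,0,8):
  P=[t+M[:,1]*d+10*u,t+M[:,1]*d-10*u]
  print(d,((proj(a,P)-[160,210])*6).round().tolist(),((proj(b,P)-[190,140])*6).round().tolist(),((proj(w,P)-[120,80])*2).round().tolist())
c,_=ray(w,280,210);print('cam',c, 'rel TCP',M.T@(c-t))
B=b['pixels'][140:230,190:310]; cv2.imwrite('pics/b5.png',cv2.resize(B[20:70,10:60],None,fx=12,fy=12,interpolation=cv2.INTER_NEAREST))
A=a['pixels'];cv2.imwrite('pics/a5.png',cv2.resize(A[255:305,215:265],None,fx=12,fy=12,interpolation=cv2.INTER_NEAREST))
E
```

```text
-30 [[441.0, 411.0], [496.0, 432.0]] [[221.0, 285.0], [173.0, 298.0]] [[320.0, 351.0], [320.0, 428.0]]
-25 [[442.0, 424.0], [497.0, 446.0]] [[222.0, 297.0], [174.0, 310.0]] [[320.0, 342.0], [320.0, 418.0]]
-20 [[444.0, 438.0], [498.0, 460.0]] [[223.0, 309.0], [175.0, 323.0]] [[320.0, 334.0], [320.0, 408.0]]
-15 [[445.0, 452.0], [499.0, 473.0]] [[224.0, 322.0], [176.0, 335.0]] [[319.0, 326.0], [320.0, 398.0]]
-11 [[446.0, 462.0], [499.0, 484.0]] [[224.0, 331.0], [176.0, 345.0]] [[319.0, 320.0], [320.0, 391.0]]
0 [[448.0, 492.0], [501.0, 514.0]] [[226.0, 358.0], [178.0, 371.0]] [[319.0, 305.0], [319.0, 373.0]]
8 [[450.0, 513.0], [503.0, 535.0]] [[227.0, 377.0], [179.0, 391.0]] [[319.0, 295.0], [319.0, 361.0]]
cam [562.26099805 -32.06362099 200.36683799] rel TCP [ -76.0271457  -178.23978559   -0.71068816]
```

View pics/b5.png

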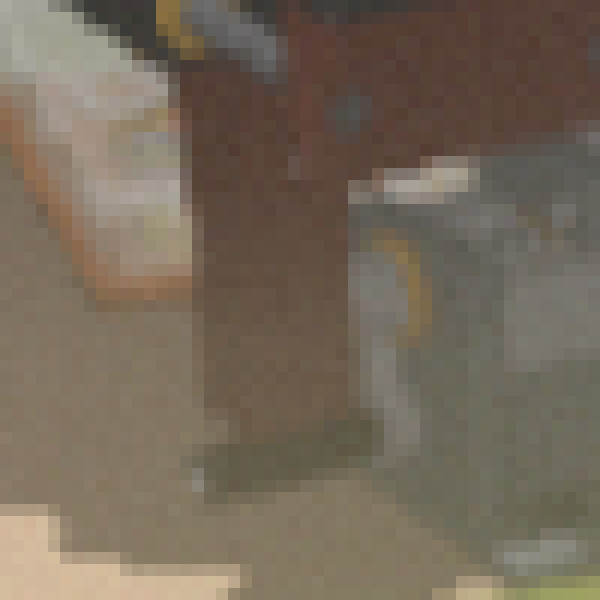

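View pics/a5.png

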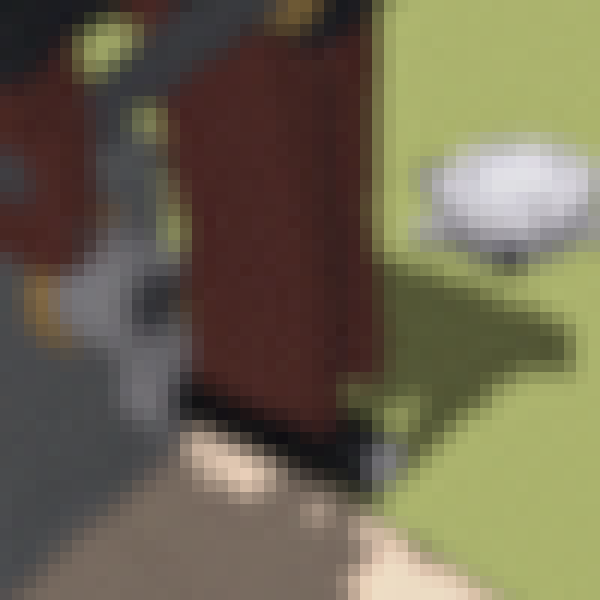

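Both views show the real fingertips ending just above the handle (≈15 mm short of the stated tip). Before going lower, checking how low the gripper body hangs over the vise.

```bash
python3 - <<'E'
from h import *
a=shot('scene');b=shot('side')
o=ctrl.get_obs();t=o['ee_pos'];print(t)
u=np.array([.963,.269]);n=np.array([-.269,.963])
A=lambda p:(160+(p[0]+.5)/6-.5,210+(p[1]+.5)/6-.5)
B=lambda p:(190+(p[0]+.5)/6-.5,140+(p[1]+.5)/6-.5)
f=lambda P:[((P[:2]-t[:2])@u).round(1),((P[:2]-t[:2])@n).round(1)]
for z in (85,95,105,115):
  print(z,'sc',[f(plane(a,*A(p),z)) for p in ((368,402),(155,258))],'sd',[f(plane(b,*B(p),z)) for p in ((210,205),(385,172))])
E
```

```text
[489.19701103 -53.08379279  22.14629736]
85 sc [[np.float64(1.7), np.float64(41.0)], [np.float64(103.8), np.float64(17.8)]] sd [[np.float64(7.4), np.float64(2.3)], [np.float64(76.3), np.float64(-7.2)]]
95 sc [[np.float64(-7.7), np.float64(51.3)], [np.float64(91.8), np.float64(28.6)]] sd [[np.float64(-3.4), np.float64(-18.5)], [np.float64(63.8), np.float64(-27.8)]]
105 sc [[np.float64(-17.2), np.float64(61.5)], [np.float64(79.9), np.float64(39.4)]] sd [[np.float64(-14.1), np.float64(-39.4)], [np.float64(51.3), np.float64(-48.4)]]
115 sc [[np.float64(-26.6), np.float64(71.7)], [np.float64(67.9), np.float64(50.2)]] sd [[np.float64(-24.9), np.float64(-60.2)], [np.float64(38.8), np.float64(-69.0)]]
```

Everything on the tool sits about 22 mm further back than the stated offsets (body bottom at ≈122 mm instead of 94). So there is room to go lower. Opening, going down 20 mm, closing.

```bash
python3 -m creep '[{"tx":0,"ty":0,"tz":2,"rx":0,"ry":0,"rz":0,"fingers":140},{"tx":0,"ty":0,"tz":2,"rx":0,"ry":0,"rz":0,"fingers":140},{"tx":0,"ty":0,"tz":2,"rx":0,"ry":0,"rz":0,"fingers":140},{"tx":0,"ty":0,"tz":2,"rx":0,"ry":0,"rz":0,"fingers":140},{"tx":0,"ty":0,"tz":2,"rx":0,"ry":0,"rz":0,"fingers":140},{"tx":0,"ty":0,"tz":-8,"rx":0,"ry":0,"rz":0,"fingers":140},{"tx":0,"ty":0,"tz":-20,"rx":0,"ry":0,"rz":0,"fingers":140},{"tx":0,"ty":0,"tz":-20,"rx":0,"ry":0,"rz":0,"fingers":255},{"tx":0,"ty":0,"tz":-20,"rx":0,"ry":0,"rz":0,"fingers":255},{"tx":0,"ty":0,"tz":-20,"rx":0,"ry":0,"rz":0,"fingers":255}]'
python3 -m creep '[{"tx":0,"ty":0,"tz":0,"rx":0,"ry":0,"rz":0,"fingers":255},{"tx":0,"ty":0,"tz":0,"rx":0,"ry":0,"rz":0,"fingers":255}]'
python3 - <<'E'
from h import *
a=shot('scene');b=shot('side');w=shot('wrist');print(ctrl.get_obs()['ee_pos'])
A=cv2.resize(a['pixels'][240:310,190:270],None,fx=5,fy=5,interpolation=cv2.INTER_CUBIC)
B=cv2.resize(w['pixels'][180:250,200:360],None,fx=5,fy=5,interpolation=cv2.INTER_CUBIC)
A=np.vstack([np.hstack([A,cv2.resize(b['pixels'][160:230,190:270],None,fx=5,fy=5)])[:,:800],B[:250]]);print(A.shape)
cv2.imwrite('pics/m6.png',A)
E
```

```text
t: 5.0
ee_pos: [489.3, -53.1, 2.2]
orientation: [-0.283, 2.077, -2.077]
ft_force: [-0.6, 2.1, 0.3]
width: 13.3
t: 5.25
ee_pos: [489.3, -53.0, 2.3]
orientation: [-0.283, 2.076, -2.076]
ft_force: [-0.7, 1.4, 0.0]
width: 11.1
[489.32165442 -53.03845593   2.29594695]
(600, 800, 3)
```

View pics/m6.png

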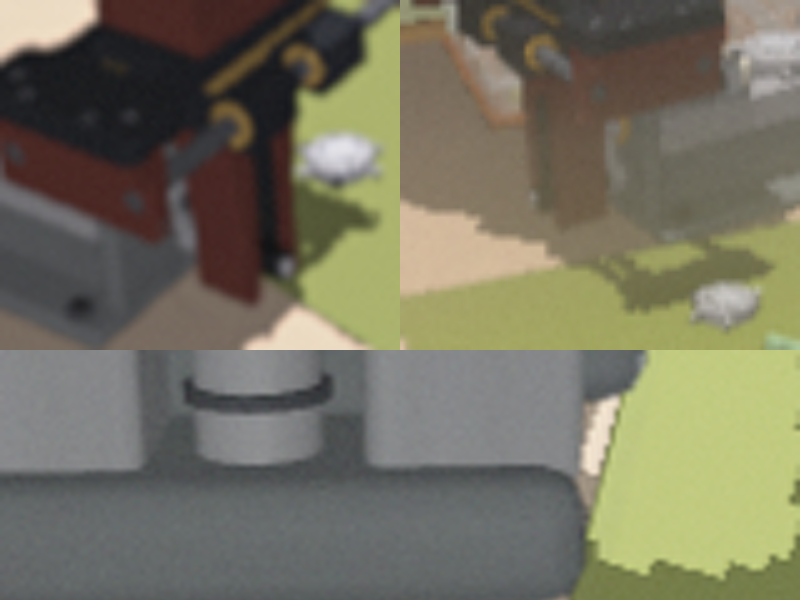

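Grip pinched (width ≈ 12 mm). Computing the circle rows.

```bash
cat > circ.py <<'E'
import numpy as np,math,sys
n=np.array([-.269,.963])
t0,t1,k=float(sys.argv[1]),float(sys.argv[2]),int(sys.argv[3])
L=lambda t:np.r_[-24*math.sin(t)*n,24*math.cos(t)]
for t in np.linspace(t0,t1,k+1)[1:]: print(round(t,2),(L(t)-L(t0)).round(1))
E
python3 circ.py 2.69 5.09 6
```

```text
3.09 [-2.5  8.9 -2.4]
3.49 [-5. 18. -1.]
3.89 [-7.2 25.8  4. ]
4.29 [-8.7 31.2 11.8]
4.69 [-9.3 33.2 21.1]
5.09 [-8.8 31.6 30.4]
```

```bash
python3 -m creep '[{"tx":-2.5,"ty":8.9,"tz":-2.4,"rx":0,"ry":0,"rz":0,"fingers":255},{"tx":-5,"ty":18,"tz":-1,"rx":0,"ry":0,"rz":0,"fingers":255}]'
python3 -m creep '[{"tx":-2.2,"ty":7.8,"tz":5,"rx":0,"ry":0,"rz":0,"fingers":255},{"tx":-3.7,"ty":13.2,"tz":12.8,"rx":0,"ry":0,"rz":0,"fingers":255},{"tx":-4.3,"ty":15.2,"tz":22.1,"rx":0,"ry":0,"rz":0,"fingers":255}]'
python3 - <<'E'
from h import *
a=shot('scene');o=ctrl.get_obs();print(o['ee_pos'],o['ft_force'],o['width'])
cv2.imwrite('pics/m7.png',cv2.resize(a['pixels'][230:310,180:280],None,fx=7,fy=7,interpolation=cv2.INTER_CUBIC))
E
python3 circ.py 4.69 8.69 10
```

```text
t: 5.65
ee_pos: [484.4, -35.1, 1.5]
orientation: [-0.282, 2.076, -2.077]
ft_force: [-3.2, -8.6, 15.6]
width: 11.2
t: 6.02
ee_pos: [480.0, -20.3, 23.5]
orientation: [-0.283, 2.074, -2.077]
ft_force: [0.3, -14.7, -0.9]
width: 10.8
[480.01320944 -20.42770214  24.25600363] [ -2.20938044 -10.59436425   1.76896941] 10.868732445138562
5.09 [ 0.5 -1.6  9.4]
5.49 [ 1.9 -6.6 17.4]
5.89 [  4.  -14.3  22.7]
6.29 [  6.5 -23.3  24.5]
6.69 [  9.  -32.3  22.6]
7.09 [ 11.1 -39.8  17.1]
7.49 [ 12.5 -44.7   9.1]
7.89 [ 12.9 -46.2  -0.3]
8.29 [ 12.3 -44.1  -9.6]
8.69 [ 10.8 -38.6 -17.3]
```

View pics/m7.png

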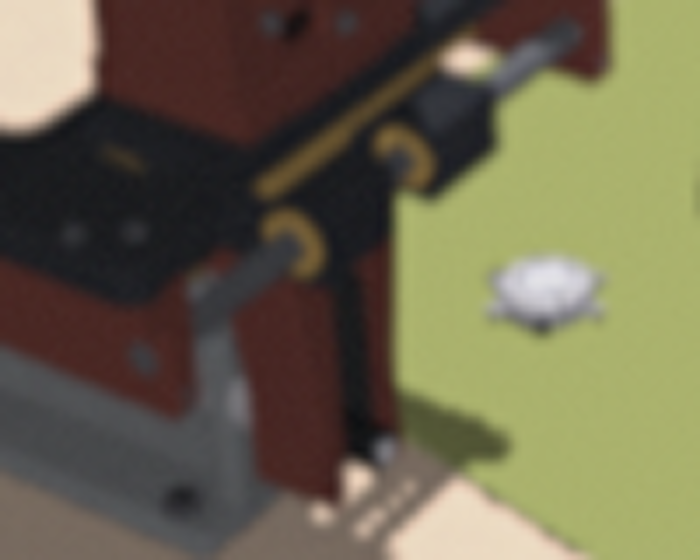

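Handle is following. Side loads of 10–15 N mean my circle centre is off by about 1–2 mm (towards +y and low). I'm including a correction of (+0.4,-1.5,+1).

```bash
python3 -m creep '[{"tx":0.9,"ty":-3.1,"tz":10.4,"rx":0,"ry":0,"rz":0,"fingers":255},{"tx":2.3,"ty":-8.1,"tz":18.4,"rx":0,"ry":0,"rz":0,"fingers":255},{"tx":4.4,"ty":-15.8,"tz":23.7,"rx":0,"ry":0,"rz":0,"fingers":255},{"tx":6.9,"ty":-24.8,"tz":25.5,"rx":0,"ry":0,"rz":0,"fingers":255}]'
python3 -m creep '[{"tx":2.5,"ty":-9,"tz":-1.9,"rx":0,"ry":0,"rz":0,"fingers":255},{"tx":4.6,"ty":-16.5,"tz":-7.4,"rx":0,"ry":0,"rz":0,"fingers":255},{"tx":6,"ty":-21.4,"tz":-15.4,"rx":0,"ry":0,"rz":0,"fingers":255},{"tx":6.4,"ty":-22.9,"tz":-24.8,"rx":0,"ry":0,"rz":0,"fingers":255}]'
python3 circ.py 7.89 9.49 4
```

```text
t: 6.58
ee_pos: [487.0, -45.1, 48.8]
orientation: [-0.282, 2.077, -2.076]
ft_force: [2.6, 3.8, -15.5]
width: 11.1
t: 7.08
ee_pos: [493.4, -67.3, 23.6]
orientation: [-0.282, 2.079, -2.076]
ft_force: [1.8, 14.6, 1.0]
width: 11.2
8.29 [-0.6  2.1 -9.3]
8.69 [ -2.1   7.6 -16.9]
9.09 [ -4.3  15.5 -21.8]
9.49 [ -6.9  24.6 -23.1]
```

All four loads point inwards, so the radius is slightly too big rather than the centre off. Continuing with R=23.2 and half of the correction taken back.

```bash
cat > circ2.py <<'E'
import numpy as np,math,sys
n=np.array([-.269,.963])
t0,t1,k,r0,dy,dz=[float(x) for x in sys.argv[1:]]
L=lambda t,r:np.r_[-r*math.sin(t)*n,r*math.cos(t)]
o=[]
for t in np.linspace(t0,t1,int(k)+1)[1:]:
    v=(L(t,23.2)-L(t0,r0)+np.r_[dy*n,dz]).round(1); print(round(t,2),v)
E
python3 circ2.py 7.89 11.89 10 24 0.75 -0.5;echo; python3 circ2.py 11.89 15.89 10 23.2 0 0;echo; python3 circ2.py 15.89 18.69 7 23.2 0 0
```

```text
8.29 [-1.   3.6 -9.4]
8.69 [ -2.5   8.8 -16.8]
9.09 [ -4.6  16.5 -21.5]
9.49 [ -7.1  25.3 -22.8]
9.89 [ -9.5  33.8 -20.4]
10.29 [-11.4  40.8 -14.7]
10.69 [-12.6  45.1  -6.6]
11.09 [-12.9  46.1   2.6]
11.49 [-12.1  43.5  11.4]
11.89 [-10.6  37.8  18.5]

12.29 [ 2.2 -7.9  4.2]
12.69 [  4.7 -16.7   4.9]
13.09 [  7.  -25.2   2. ]
13.49 [  8.9 -31.8  -4.1]
13.89 [ 10.  -35.6 -12.4]
14.29 [ 10.1 -36.1 -21.6]
14.69 [  9.2 -33.  -30.3]
15.09 [  7.5 -26.9 -37. ]
15.49 [  5.3 -18.8 -40.7]
15.89 [  2.8  -9.9 -40.9]

16.29 [-2.3  8.2  3.4]
16.69 [-4.1 14.5  9.9]
17.09 [-5.  17.9 18.5]
17.49 [-5.  17.8 27.7]
17.89 [-4.  14.3 36.1]
18.29 [-2.2  7.8 42.5]
18.69 [ 0.1 -0.5 45.7]
```

```bash
python3 -m creep '[{"tx":-1,"ty":3.6,"tz":-9.4,"rx":0,"ry":0,"rz":0,"fingers":255},{"tx":-2.5,"ty":8.8,"tz":-16.8,"rx":0,"ry":0,"rz":0,"fingers":255},{"tx":-4.6,"ty":16.5,"tz":-21.5,"rx":0,"ry":0,"rz":0,"fingers":255},{"tx":-7.1,"ty":25.3,"tz":-22.8,"rx":0,"ry":0,"rz":0,"fingers":255},{"tx":-9.5,"ty":33.8,"tz":-20.4,"rx":0,"ry":0,"rz":0,"fingers":255},{"tx":-11.4,"ty":40.8,"tz":-14.7,"rx":0,"ry":0,"rz":0,"fingers":255},{"tx":-12.6,"ty":45.1,"tz":-6.6,"rx":0,"ry":0,"rz":0,"fingers":255},{"tx":-12.9,"ty":46.1,"tz":2.6,"rx":0,"ry":0,"rz":0,"fingers":255},{"tx":-12.1,"ty":43.5,"tz":11.4,"rx":0,"ry":0,"rz":0,"fingers":255},{"tx":-10.6,"ty":37.8,"tz":18.5,"rx":0,"ry":0,"rz":0,"fingers":255}]'
python3 - <<'E'
from h import *
a=shot('scene');b=shot('side');o=ctrl.get_obs();print(o['ee_pos'],o['ft_force'],o['width'])
A=cv2.resize(a['pixels'][220:310,150:280],None,fx=6,fy=6,interpolation=cv2.INTER_CUBIC)
cv2.imwrite('pics/m8.png',A)
E
```

```text
t: 8.32
ee_pos: [482.5, -29.8, 43.5]
orientation: [-0.283, 2.077, -2.076]
ft_force: [0.2, 0.7, -1.8]
width: 10.9
[482.69714868 -30.48115822  43.52614924] [-4.09120125  3.42200755  7.45312912] 11.014736913221729
```

View pics/m8.png

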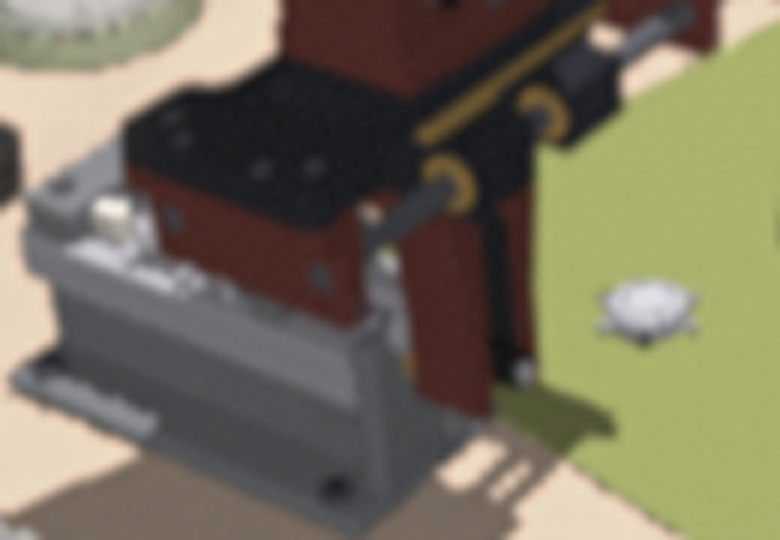

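Handle still between the fingers (its end shows at (520,370)), and forces are small now. Continuing.

```bash
python3 -m creep '[{"tx":2.2,"ty":-7.9,"tz":4.2,"rx":0,"ry":0,"rz":0,"fingers":255},{"tx":4.7,"ty":-16.7,"tz":4.9,"rx":0,"ry":0,"rz":0,"fingers":255},{"tx":7,"ty":-25.2,"tz":2,"rx":0,"ry":0,"rz":0,"fingers":255},{"tx":8.9,"ty":-31.8,"tz":-4.1,"rx":0,"ry":0,"rz":0,"fingers":255},{"tx":10,"ty":-35.6,"tz":-12.4,"rx":0,"ry":0,"rz":0,"fingers":255},{"tx":10.1,"ty":-36.1,"tz":-21.6,"rx":0,"ry":0,"rz":0,"fingers":255},{"tx":9.2,"ty":-33,"tz":-30.3,"rx":0,"ry":0,"rz":0,"fingers":255},{"tx":7.5,"ty":-26.9,"tz":-37,"rx":0,"ry":0,"rz":0,"fingers":255},{"tx":5.3,"ty":-18.8,"tz":-40.7,"rx":0,"ry":0,"rz":0,"fingers":255},{"tx":2.8,"ty":-9.9,"tz":-40.9,"rx":0,"ry":0,"rz":0,"fingers":255}]'
python3 -m creep '[{"tx":-2.3,"ty":8.2,"tz":3.4,"rx":0,"ry":0,"rz":0,"fingers":255},{"tx":-4.1,"ty":14.5,"tz":9.9,"rx":0,"ry":0,"rz":0,"fingers":255},{"tx":-5,"ty":17.9,"tz":18.5,"rx":0,"ry":0,"rz":0,"fingers":255},{"tx":-5,"ty":17.8,"tz":27.7,"rx":0,"ry":0,"rz":0,"fingers":255},{"tx":-4,"ty":14.3,"tz":36.1,"rx":0,"ry":0,"rz":0,"fingers":255},{"tx":-2.2,"ty":7.8,"tz":42.5,"rx":0,"ry":0,"rz":0,"fingers":255},{"tx":-1.2,"ty":4.2,"tz":44.2,"rx":0,"ry":0,"rz":0,"fingers":255},{"tx":-1.2,"ty":4.2,"tz":44.2,"rx":0,"ry":0,"rz":0,"fingers":255}]'
python3 - <<'E'
from h import *
a=shot('scene');o=ctrl.get_obs();print(o['ee_pos'],o['ft_force'],o['width'])
A=cv2.resize(a['pixels'][220:310,150:280],None,fx=6,fy=6,interpolation=cv2.INTER_CUBIC)
cv2.imwrite('pics/m9.png',A)
E
```

```text
t: 9.68
ee_pos: [485.1, -38.8, 1.0]
orientation: [-0.283, 2.077, -2.076]
ft_force: [1.3, -1.1, -0.1]
width: 11.3
t: 10.68
ee_pos: [484.3, -36.2, 46.6]
orientation: [-0.282, 2.077, -2.077]
ft_force: [-3.2, 2.4, 11.2]
width: 11.2
[484.25515739 -36.09325036  46.52824693] [-4.5515203   1.56593619 10.79800901] 10.890442635269656
```

View pics/m9.png

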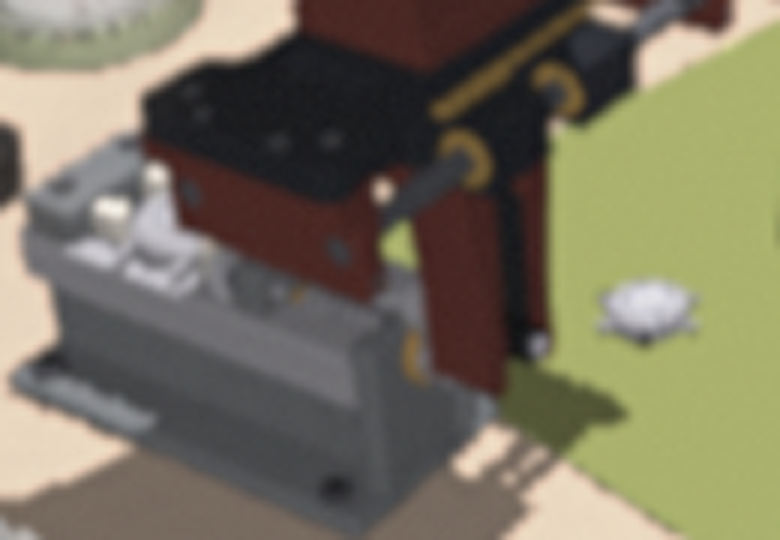

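The crank is at ≈18.4 rad. Releasing and lifting.

```bash
python3 -c "
from h import *;o=ctrl.get_obs();print(o['qpos'].round(4),o['ee_pos'])"
python3 -m creep '[{"tx":0,"ty":0,"tz":0,"rx":0,"ry":0,"rz":0,"fingers":100},{"tx":0,"ty":0,"tz":0,"rx":0,"ry":0,"rz":0,"fingers":100},{"tx":0,"ty":0,"tz":0,"rx":0,"ry":0,"rz":0,"fingers":100},{"tx":0,"ty":0,"tz":0,"rx":0,"ry":0,"rz":0,"fingers":100},{"tx":0,"ty":0,"tz":40,"rx":0,"ry":0,"rz":0,"fingers":100},{"tx":0,"ty":0,"tz":90,"rx":0,"ry":0,"rz":0,"fingers":100},{"tx":0,"ty":0,"tz":145,"rx":0,"ry":0,"rz":0,"fingers":100},{"tx":0,"ty":0,"tz":145,"rx":0,"ry":0,"rz":0,"fingers":100}]'
python3 - <<'E'
from h import *
import pickle
w=shot('wrist','w10.png');a=shot('scene');b=shot('side');o=ctrl.get_obs();print(o['qpos'].round(4),o['ee_pos'])
pickle.dump({'wrist':w,'scene':a,'side':b},open('D10.pkl','wb'))
cv2.imwrite('pics/a10.png',cv2.resize(a['pixels'][230:310,150:250],None,fx=7,fy=7,interpolation=cv2.INTER_CUBIC))
E
```

```text
[-9.8900e-02  4.8680e-01  2.0272e+00 -1.0000e-04  6.2740e-01  1.2020e+00] [484.25515739 -36.09325036  46.52824693]
t: 11.72
ee_pos: [487.1, -35.7, 194.7]
orientation: [-0.274, 2.071, -2.075]
ft_force: [-0.7, 0.3, 0.0]
width: 53.2
[-0.0976  0.241   1.9469  0.      0.955   1.2023] [483.44359289 -35.38087007 189.89759862]
```

View pics/w10.png

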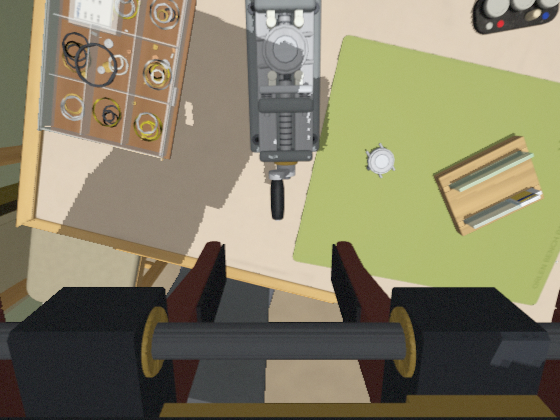

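View pics/a10.png

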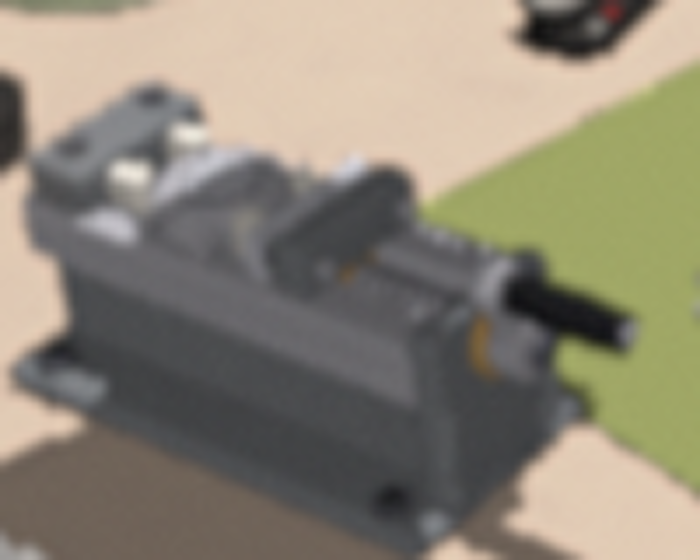

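Crank handle is up near (280,195). Enlarging the case and noses, and measuring the case.

```bash
python3 - <<'E'
from h import *
import pickle
D=pickle.load(open('D10.pkl','rb'));w=D['wrist'];i=w['pixels']
c=cv2.resize(i[0:160,235:335],None,fx=5,fy=5,interpolation=cv2.INTER_CUBIC);c=cv2.rotate(c,cv2.ROTATE_90_CLOCKWISE);print(c.shape)
cv2.imwrite('pics/w10v.png',c)
b=D['side']['pixels'];cv2.imwrite('pics/b10.png',cv2.resize(b[150:210,225:305],None,fx=9,fy=9,interpolation=cv2.INTER_CUBIC))
E
```

```text
(500, 800, 3)
```

View pics/w10v.png

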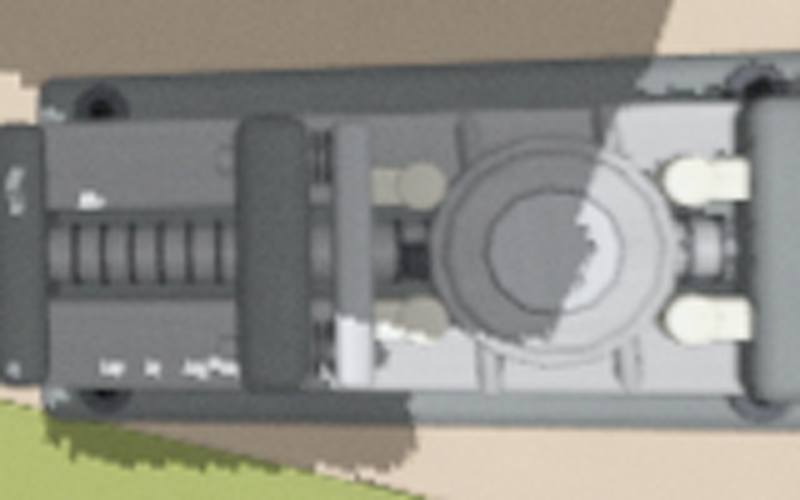

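View pics/b10.png

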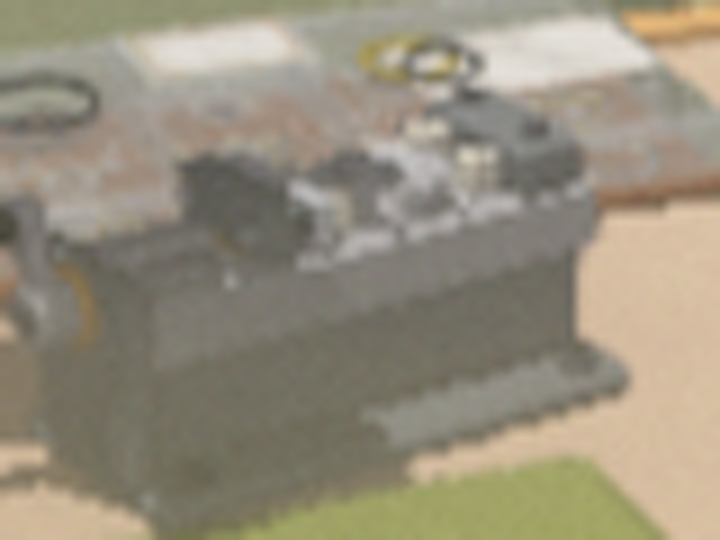

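Case is clamped: all four noses touch it, and the gap behind the sprung plate is nearly closed (about 4 mm pressed). Next, moving over the slide's frosted end with the jaws turned across the slide (+118°).

```bash
python3 -m creep '[{"tx":6,"ty":-27,"tz":0,"rx":0,"ry":0,"rz":0.18,"fingers":130},{"tx":12,"ty":-54,"tz":0,"rx":0,"ry":0,"rz":0.36,"fingers":130},{"tx":18,"ty":-81,"tz":0,"rx":0,"ry":0,"rz":0.54,"fingers":130},{"tx":24,"ty":-108,"tz":0,"rx":0,"ry":0,"rz":0.72,"fingers":130},{"tx":30,"ty":-135,"tz":0,"rx":0,"ry":0,"rz":0.9,"fingers":130},{"tx":36,"ty":-162,"tz":0,"rx":0,"ry":0,"rz":1.08,"fingers":130},{"tx":42,"ty":-189,"tz":0,"rx":0,"ry":0,"rz":1.26,"fingers":130},{"tx":48,"ty":-216,"tz":0,"rx":0,"ry":0,"rz":1.44,"fingers":130},{"tx":54,"ty":-243,"tz":0,"rx":0,"ry":0,"rz":1.62,"fingers":130},{"tx":57.2,"ty":-251.8,"tz":0,"rx":0,"ry":0,"rz":1.8,"fingers":130}]'
python3 -m creep '[{"tx":0,"ty":0,"tz":0,"rx":0,"ry":0,"rz":0.18,"fingers":130},{"tx":0,"ty":0,"tz":-20,"rx":0,"ry":0,"rz":0.261,"fingers":130},{"tx":0,"ty":0,"tz":-60,"rx":0,"ry":0,"rz":0.261,"fingers":130},{"tx":0,"ty":0,"tz":-60,"rx":0,"ry":0,"rz":0.261,"fingers":130},{"tx":0,"ty":0,"tz":-60,"rx":0,"ry":0,"rz":0.261,"fingers":130}]'
python3 - <<'E'
from h import *
import pickle
w=shot('wrist','w11.png');a=shot('scene','a11.png');o=ctrl.get_obs();print(o['qpos'].round(4),o['ee_pos'],o['width'])
pickle.dump({'wrist':w,'scene':a},open('D11.pkl','wb'))
print(cv2.Rodrigues(o['orientation'])[0].round(3))
E
```

```text
t: 13.12
ee_pos: [540.5, -288.2, 188.0]
orientation: [-1.407, 0.833, -0.827]
ft_force: [0.5, 0.4, 0.7]
width: 42.9
t: 13.75
ee_pos: [541.3, -287.2, 130.4]
orientation: [-1.476, 0.634, -0.632]
ft_force: [-0.1, 0.4, -0.3]
width: 43.2
[-0.5072  0.4974  1.7084 -0.      0.9343 -1.2682] [ 542.08807119 -287.62482726  131.71851144] 42.82792670348293
[[ 0.69   0.001  0.724]
 [-0.724 -0.001  0.69 ]
 [ 0.001 -1.     0.   ]]
```

View pics/w11.png

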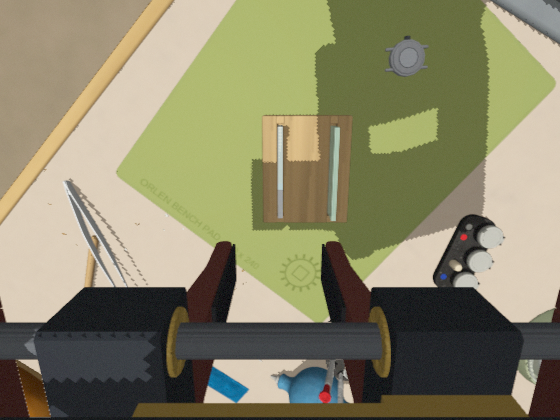

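Slide at column ≈280, vertical in the image and midway between the fingers. Its frosted part is the lower end (rows ~190–217). Measuring.

```bash
python3 - <<'E'
from h import *
import pickle
w=pickle.load(open('D11.pkl','rb'))['wrist'];i=w['pixels']
cv2.imwrite('pics/w11s.png',cv2.resize(i[110:225,255:360],None,fx=5,fy=5,interpolation=cv2.INTER_CUBIC))
for y in range(125,218,12): print(y,[int(x) for x in i[y,270:290].sum(1)])
E
```

```text
125 [510, 497, 502, 516, 530, 522, 431, 275, 323, 370, 411, 320, 390, 471, 482, 468, 365, 473, 509, 508]
137 [509, 514, 523, 525, 533, 523, 431, 424, 600, 651, 653, 640, 552, 286, 301, 308, 352, 450, 512, 500]
149 [506, 512, 526, 529, 531, 522, 430, 418, 582, 618, 627, 603, 554, 280, 305, 304, 309, 406, 531, 530]
161 [473, 437, 468, 522, 533, 514, 401, 400, 568, 602, 597, 601, 546, 262, 295, 319, 324, 334, 315, 363]
173 [325, 321, 314, 317, 330, 325, 305, 400, 571, 598, 603, 600, 545, 265, 286, 302, 319, 332, 327, 329]
185 [329, 332, 318, 318, 323, 331, 300, 407, 578, 607, 603, 604, 550, 268, 306, 326, 318, 318, 322, 326]
197 [322, 313, 318, 321, 327, 329, 306, 356, 472, 483, 487, 485, 438, 259, 312, 330, 318, 318, 319, 321]
209 [327, 323, 311, 321, 318, 331, 301, 342, 453, 481, 484, 491, 453, 275, 314, 320, 324, 320, 312, 320]
```

View pics/w11s.png

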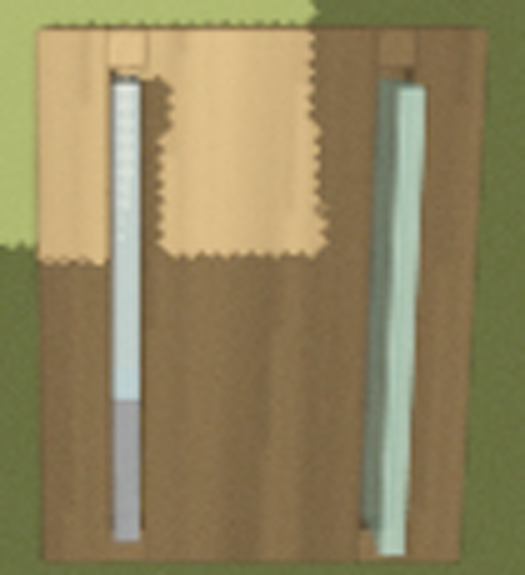

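```bash
python3 - <<'E'
from h import *
import pickle
w=pickle.load(open('D11.pkl','rb'))['wrist']
P=[plane(w,280,y,33) for y in (126,190,211)]+[plane(w,280.2,217.5,27)]
for p in P: print(p.round(1))
d=(P[1]-P[0])[:2];print(np.linalg.norm(d),np.degrees(np.arctan2(d[1],d[0])))
u=d/np.linalg.norm(d);T=P[1][:2]+11*u;print('target (x=23)',T)
E
```

```text
[ 500.4 -241.3   33. ]
[ 535.3 -277.9   33. ]
[ 547.5 -290.8   33. ]
[ 552.9 -296.1   27. ]
50.582882100700736 -46.37268715916021
target (x=23) [ 542.86961328 -285.88655779]
```

Window length measured at 50.6 mm (should be 50) and direction -46.4° agree. Going down to tips ≈ 20 mm and closing.

```bash
python3 -m creep '[{"tx":1,"ty":0.4,"tz":-50,"rx":0,"ry":0,"rz":0,"fingers":160},{"tx":1,"ty":0.4,"tz":-85,"rx":0,"ry":0,"rz":0,"fingers":160},{"tx":1,"ty":0.4,"tz":-105,"rx":0,"ry":0,"rz":0,"fingers":160},{"tx":1,"ty":0.4,"tz":-117,"rx":0,"ry":0,"rz":0,"fingers":160},{"tx":1,"ty":0.4,"tz":-117,"rx":0,"ry":0,"rz":0,"fingers":160}]'
python3 - <<'E'
from h import *
w=shot('wrist');a=shot('scene');b=shot('side');o=ctrl.get_obs();print(o['ee_pos'],o['width'],o['ft_force'])
A=np.hstack([cv2.resize(x['pixels'][y:y+70,c:c+75],None,fx=5,fy=5,interpolation=cv2.INTER_CUBIC) for x,y,c in ((a,205,265),(b,205,235))])
W=cv2.resize(w['pixels'][100:270,190:370],None,fx=2,fy=2)
cv2.imwrite('pics/m12.png',A);cv2.imwrite('pics/m12w.png',W)
E
```

```text
t: 14.48
ee_pos: [542.6, -287.0, 13.9]
orientation: [-1.477, 0.633, -0.633]
ft_force: [-0.1, 1.0, -0.2]
width: 32.7
[ 543.28124859 -287.33386788   14.93199878] 32.45138538512126 [ 0.16331668 -1.10425684 -0.12236631]
```

View pics/m12.png

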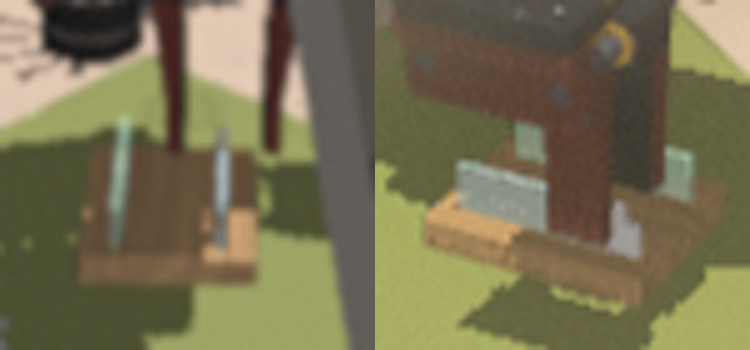

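View pics/m12w.png

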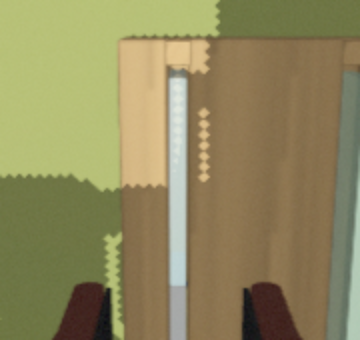

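```bash
python3 - <<'E'
from h import *
b=shot('side');a=shot('scene');t=ctrl.get_obs()['ee_pos']
y=np.array([.724,.69,0]);x=np.array([.69,-.724,0])
def pl(d,u,v,off):
    c,r=ray(d,u,v);s=((t+off*y-c)@y)/(r@y);p=c+s*r;return p[2].round(1),((p-t)@x).round(1)
for off in (-16,-22,-29): print(off,pl(b,270.4,252.4,off),pl(b,281.4,254,off))
for off in (-29,-22,-16,16,22,29): print(off,'scene',pl(a,265+272/5,205+150/5,off),pl(a,265+175/5,205+150/5,off))
E
```

```text
-16 (np.float64(23.0), np.float64(-13.6)) (np.float64(26.3), np.float64(8.9))
-22 (np.float64(27.5), np.float64(-10.3)) (np.float64(30.7), np.float64(12.0))
-29 (np.float64(32.7), np.float64(-6.5)) (np.float64(35.9), np.float64(15.5))
-29 scene (np.float64(-99.0), np.float64(213.5)) (np.float64(1158.7), np.float64(-1919.3))
-22 scene (np.float64(45.6), np.float64(-32.1)) (np.float64(995.6), np.float64(-1643.2))
-16 scene (np.float64(169.6), np.float64(-242.6)) (np.float64(855.9), np.float64(-1406.5))
16 scene (np.float64(830.7), np.float64(-1365.4)) (np.float64(110.6), np.float64(-144.2))
22 scene (np.float64(954.7), np.float64(-1575.9)) (np.float64(-29.2), np.float64(92.5))
29 scene (np.float64(1099.3), np.float64(-1821.5)) (np.float64(-192.2), np.float64(368.6))
```

Tips are at z≈28 here, consistent with the earlier finding. Down 8 mm more, then close.

```bash
python3 -m creep '[{"tx":0,"ty":0,"tz":-4,"rx":0,"ry":0,"rz":0,"fingers":160},{"tx":0,"ty":0,"tz":-8,"rx":0,"ry":0,"rz":0,"fingers":160},{"tx":0,"ty":0,"tz":-8,"rx":0,"ry":0,"rz":0,"fingers":255},{"tx":0,"ty":0,"tz":-8,"rx":0,"ry":0,"rz":0,"fingers":255},{"tx":0,"ty":0,"tz":-8,"rx":0,"ry":0,"rz":0,"fingers":255},{"tx":0,"ty":0,"tz":-8,"rx":0,"ry":0,"rz":0,"fingers":255},{"tx":0,"ty":0,"tz":-8,"rx":0,"ry":0,"rz":0,"fingers":255},{"tx":0,"ty":0,"tz":-8,"rx":0,"ry":0,"rz":0,"fingers":255}]'
python3 - <<'E'
from h import *
w=shot('wrist');b=shot('side');o=ctrl.get_obs();print(o['ee_pos'],o['width'],o['ft_force'])
A=cv2.resize(b['pixels'][205:275,235:310],None,fx=5,fy=5,interpolation=cv2.INTER_CUBIC)
W=cv2.resize(w['pixels'][100:270,190:370],None,fx=2,fy=2)
cv2.imwrite('pics/m13.png',np.hstack([A[:340],W]))
E
```

```text
t: 15.72
ee_pos: [542.4, -286.9, 5.8]
orientation: [-1.477, 0.633, -0.633]
ft_force: [0.1, 0.2, -0.5]
width: 3.5
[ 542.42224892 -286.92212157    5.77210972] 3.6341844263489524 [-0.35229931 -0.14873273 -0.64795057]
```

View pics/m13.png

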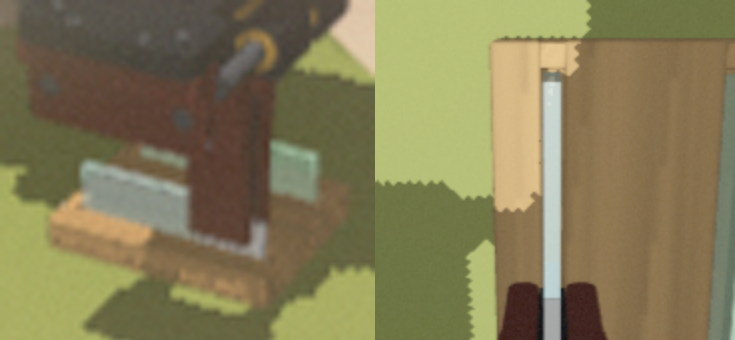

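Gripped (width 3.6 ≈ 4 mm). Lifting straight out.

```bash
python3 -m creep '[{"tx":0,"ty":0,"tz":10,"rx":0,"ry":0,"rz":0,"fingers":255},{"tx":0,"ty":0,"tz":25,"rx":0,"ry":0,"rz":0,"fingers":255},{"tx":0,"ty":0,"tz":60,"rx":0,"ry":0,"rz":0,"fingers":255},{"tx":0,"ty":0,"tz":110,"rx":0,"ry":0,"rz":0,"fingers":255},{"tx":0,"ty":0,"tz":160,"rx":0,"ry":0,"rz":0,"fingers":255},{"tx":0,"ty":0,"tz":180,"rx":0,"ry":0,"rz":0,"fingers":255},{"tx":0,"ty":0,"tz":180,"rx":0,"ry":0,"rz":0,"fingers":255},{"tx":0,"ty":0,"tz":180,"rx":0,"ry":0,"rz":0,"fingers":255}]'
python3 - <<'E'
from h import *
from scipy.optimize import least_squares
w=shot('wrist');b=shot('side','b14.png');a=shot('scene','a14.png');o=ctrl.get_obs();print(o['ee_pos'],o['width'],o['qpos'].round(4))
cv2.imwrite('pics/w14.png',w['pixels'])
q=o['qpos'];t=o['ee_pos']
S=[(.423659,1.630492,1.088603,624.5,206.2),(.4868,2.0272,.6274,485.6,46.5),(.4974,1.7084,.9343,np.hypot(542.09,287.6),131.7),(q[1],q[2],q[4],np.hypot(t[0],t[1]),t[2])]
def f(p):
    a1,d1,a2,a3=p
    return sum([[a1+a2*np.sin(x)+a3*np.sin(x+y)-r,d1+a2*np.cos(x)+a3*np.cos(x+y)-z] for x,y,_,r,z in S],[])
s=least_squares(f,[0,100,400,400]);print(s.x,np.round(s.fun,1))
E
```

```text
t: 16.82
ee_pos: [541.8, -286.5, 185.2]
orientation: [-1.476, 0.634, -0.632]
ft_force: [-0.4, -1.1, -0.4]
width: 3.9
[ 541.62693003 -286.47314433  184.36791864] 3.468263867151325 [-0.5059  0.432   1.6738 -0.      1.0383 -1.2669]
[ 89.64597528 180.21969845 273.24382441 475.76949178] [ -1.3   2.   11.2  -9.9 -10.6   6.4   0.6   1.5]
```

View pics/w14.png

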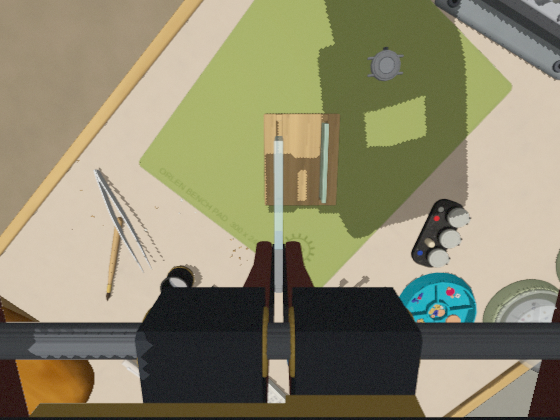

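View pics/b14.png

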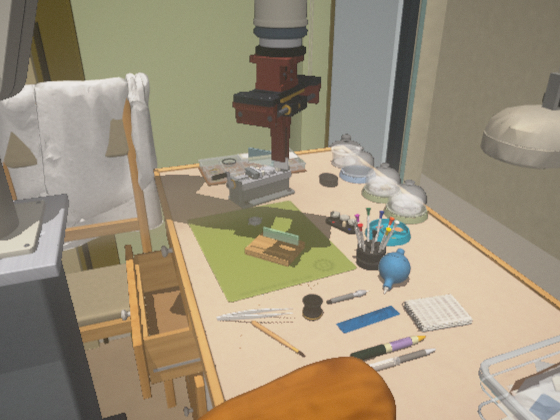

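Slide is held clear of the stand, and the plain slide is undisturbed. Fitting a small planar arm model to check that the final tilt is reachable.

```bash
cat > fk.py <<'E'
import numpy as np
from scipy.optimize import least_squares
S=[(.423659,1.630492,624.5,206.2),(.4868,2.0272,485.6,46.5),(.4974,1.7084,np.hypot(542.09,287.6),131.7),(.432,1.6738,np.hypot(541.63,286.47),184.37)]
S.append((.2410,1.9469,np.hypot(483.44,35.38),189.9))
def wr(p,x,y):
    a1,d1,a2,a3,ph=p
    return a1+a2*np.sin(x)+a3*np.sin(x+y+ph),d1+a2*np.cos(x)+a3*np.cos(x+y+ph)
def f(p): return np.ravel([np.subtract(wr(p,x,y),(r,z)) for x,y,r,z in S])
best=None
for a2 in (300,400,500):
  for a1 in (0,100):
    s=least_squares(f,[a1,100,a2,400,0.],x_scale=[100,100,100,100,.1])
    if best is None or s.cost<best.cost: best=s
p=best.x
if __name__=='__main__':
  print(p.round(3),best.fun.round(1))
E
python3 fk.py
```

```text
[-7.21000e-01 -1.56830e+01  5.64617e+02  4.90212e+02  1.57000e-01] [ 0.   0.   0.2 -0.  -0.6 -0.   0.5 -0.  -0.1  0.1]
```

The arm model fits to 0.6 mm. Making a small trial tilt about the slide's long axis (0.36 rad) to obtain the wrist length and the roll sign, while already heading to the final tilt.

```bash
python3 -m creep '[{"tx":0,"ty":0,"tz":10,"rx":0.124,"ry":-0.130,"rz":0,"fingers":255},{"tx":0,"ty":0,"tz":20,"rx":0.248,"ry":-0.261,"rz":0,"fingers":255},{"tx":0,"ty":0,"tz":20,"rx":0.248,"ry":-0.261,"rz":0,"fingers":255},{"tx":0,"ty":0,"tz":20,"rx":0.248,"ry":-0.261,"rz":0,"fingers":255}]'
cat > arm.py <<'E'
from h import *
from fk import p as P5,wr
from scipy.spatial.transform import Rotation as R
from scipy.optimize import least_squares
a1,d1L,a2,a3,ph=P5
LO=np.array([-3,-.9,.09,-1.31,.11,-2.54]);HI=np.array([3,2.11,2.58,4.45,2.69,2.54])
def fk(q,L,s4=1):
    r,z=wr(P5,q[1],q[2]); z+=L   # wrist centre (d1=d1L+L)
    W=np.array([r*np.cos(q[0]),r*np.sin(q[0]),z])
    M=R.from_euler('ZYZYZ',[q[0],q[1]+q[2],s4*q[3],q[4],q[5]]).as_matrix()
    T=np.stack([np.cross(M[:,2],-M[:,0]),M[:,2],-M[:,0]],1)
    return W+L*M[:,1+1],T,W
def ik(pos,T,q0,L):
    def f(q):
        p,M,_=fk(q,L); return np.r_[(p-pos)/100,(M-T).ravel()]
    s=least_squares(f,np.clip(q0,LO+1e-3,HI-1e-3),bounds=(LO,HI));return s.x,np.linalg.norm(s.fun)
E
python3 - <<'E'
from arm import *
o=ctrl.get_obs();q=o['qpos'];print(q.round(3),o['ee_pos'],o['width'])
T=R.from_rotvec(o['orientation']).as_matrix();print(T.round(3))
for s4 in (1,-1):
  for L in (200,250,300,350,400): 
    p,M,_=fk(q,L,s4);print(s4,L,(p-o['ee_pos']).round(1), np.abs(M-T).max().round(3))
E
```

```text
t: 17.48
ee_pos: [542.0, -286.9, 204.9]
orientation: [-1.143, 0.491, -0.706]
ft_force: [-0.1, -0.4, -0.6]
width: 3.6
[-0.692  0.395  1.733  0.422  1.013 -1.678] [ 542.0139649  -286.92715815  204.87928242] 3.6195140095027627
[[ 0.689  0.253  0.679]
 [-0.725  0.242  0.645]
 [-0.001 -0.937  0.35 ]]Traceback (most recent call last):
  File "<stdin>", line 6, in <module>
  File "arm.py", line 10, in fk
    M=R.from_euler('ZYZYZ',[q[0],q[1]+q[2],s4*q[3],q[4],q[5]]).as_matrix()
      ~~~~~~~~~~~~^^^^^^^^^^^^^^^^^^^^^^^^^^^^^^^^^^^^^^^^^^^^
  File "scipy/spatial/transform/_rotation.pyx", line 1413, in scipy.spatial.transform._rotation.Rotation.from_euler
ValueError: Expected axis specification to be a non-empty string of upto 3 characters, got ZYZYZ
```

```bash
sed -i "s/R.from_euler('ZYZYZ',\[q\[0\],q\[1\]+q\[2\],s4\*q\[3\],q\[4\],q\[5\]\]).as_matrix()/(R.from_euler('ZYZ',[q[0],q[1]+q[2],s4*q[3]])*R.from_euler('YZ',[q[4],q[5]])).as_matrix()/" arm.py
python3 - <<'E'
from arm import *
o=ctrl.get_obs();q=o['qpos']
T=R.from_rotvec(o['orientation']).as_matrix()
for s4 in (1,-1):
  for L in (150,200,250,300,350,400): 
    p,M,_=fk(q,L,s4);print(s4,L,(p-o['ee_pos']).round(1), np.abs(M-T).max().round(3))
E
```

```text
1 150 [-52.1 -51.4 -11. ] 0.0
1 200 [-39.5 -39.4  -7.9] 0.0
1 250 [-26.8 -27.3  -4.7] 0.0
1 300 [-14.2 -15.2  -1.6] 0.0
1 350 [-1.6 -3.1  1.6] 0.0
1 400 [11.   9.   4.7] 0.0
-1 150 [-118.6 -131.6  -11. ] 0.691
-1 200 [-128.1 -146.3   -7.9] 0.691
-1 250 [-137.6 -161.    -4.7] 0.691
-1 300 [-147.2 -175.6   -1.6] 0.691
-1 350 [-156.7 -190.3    1.6] 0.691
-1 400 [-166.2 -204.9    4.7] 0.691
```

```bash
python3 - <<'E'
from arm import *
import pickle
D=pickle.load(open('D10.pkl','rb'));w=D['wrist'];i=w['pixels']
# crop w10v: rotated cw, fx5, rows0-160 cols235-335
v=lambda X,Y:(235+(Y+.5)/5-.5,(799.5-X)/5-.5)
for n,pt,z in (('case ring c',(553,248),68),('inner c',(553,250),68),('outer l',(433,246),64),('outer r',(680,248),64),('fixed jaw +',(742,100),75),('fixed jaw -',(748,400),75)):
    print(n,plane(w,*v(*pt),z).round(1))
L=359;o=ctrl.get_obs();q0=o['qpos']
C=np.array([605.5,-9.5,160.])
for psi in range(-30,131,20):
    a=np.radians(psi);c=s=np.sqrt(.5)
    x=np.array([np.sin(a),-np.cos(a),0]);y=np.array([np.cos(a)*c,np.sin(a)*c,s]);z=np.cross(x,y)
    T=np.stack([x,-z,y],1);pos=C+36*x-14.2*z
    # path
    T0=R.from_rotvec(o['orientation']);dR=(R.from_matrix(T)*T0.inv()).as_rotvec();q=q0;bad=0
    for k in np.linspace(0,1,21)[1:]:
        q,e=ik(o['ee_pos']+k*(pos-o['ee_pos']),(R.from_rotvec(k*dR)*T0).as_matrix(),q,L);bad=max(bad,e)
    print(psi,pos.round(),q.round(2),'err',round(bad,3),round(e,3),'margin',np.minimum(q-LO,HI-q).min().round(2), 'wrist',fk(q,L)[2].round())
E
```

```text
case ring c [605.3  -7.6  68. ]
inner c [605.3  -7.9  68. ]
outer l [588.1 -12.2  64. ]
outer r [624.   -2.5  64. ]
fixed jaw + [623.9  21.3  75. ]
fixed jaw - [637.  -22.8  75. ]
-30 [596. -46. 150.] [-0.1   0.32  2.25  2.88  0.11 -2.54] err 0.466 0.466 margin 0.0 wrist [371. -39. 431.]
-10 [609. -47. 150.] [-0.12  0.33  2.24  2.58  0.14 -2.54] err 0.207 0.207 margin 0.0 wrist [379. -48. 428.]
10 [622. -43. 150.] [-0.23  0.39  2.24  2.21  0.36 -2.54] err 0.013 0.013 margin 0.0 wrist [374. -89. 406.]
30 [632. -36. 150.] [-0.38  0.45  2.12  1.54  0.59 -2.27] err 0.0 0.0 margin 0.27 wrist [ 412. -163.  404.]
50 [640. -25. 150.] [-0.43  0.53  1.94  1.17  0.84 -2.2 ] err 0.0 0.0 margin 0.34 wrist [ 476. -219.  404.]
70 [643. -12. 150.] [-0.42  0.62  1.75  0.92  1.08 -2.23] err 0.0 0.0 margin 0.31 wrist [ 556. -251.  404.]
90 [642.   1. 150.] [-0.38  0.71  1.56  0.75  1.32 -2.31] err 0.0 0.0 margin 0.23 wrist [ 642. -253.  404.]
110 [636.  12. 150.] [-0.3   0.79  1.38  0.6   1.53 -2.43] err 0.0 0.0 margin 0.11 wrist [ 723. -226.  404.]
130 [627.  21. 150.] [-0.21  0.86  1.23  0.44  1.71 -2.54] err 0.051 0.051 margin 0.0 wrist [ 793. -170.  405.]
```

ψ ≈ 44° (no yaw change) is comfortably in reach, so only more tilt (0.425 rad) and a translation are needed. Case measured at (605.3,-8).

```bash
python3 -m creep '[{"tx":10,"ty":26,"tz":0,"rx":0.03,"ry":-0.031,"rz":0,"fingers":255},{"tx":19,"ty":52,"tz":0,"rx":0.06,"ry":-0.062,"rz":0,"fingers":255},{"tx":28,"ty":78,"tz":0,"rx":0.09,"ry":-0.092,"rz":0,"fingers":255},{"tx":38,"ty":104,"tz":0,"rx":0.12,"ry":-0.123,"rz":0,"fingers":255},{"tx":47,"ty":130,"tz":0,"rx":0.15,"ry":-0.154,"rz":0,"fingers":255},{"tx":57,"ty":156,"tz":0,"rx":0.18,"ry":-0.185,"rz":0,"fingers":255},{"tx":66,"ty":182,"tz":0,"rx":0.21,"ry":-0.216,"rz":0,"fingers":255},{"tx":76,"ty":208,"tz":0,"rx":0.24,"ry":-0.246,"rz":0,"fingers":255},{"tx":86,"ty":234,"tz":0,"rx":0.27,"ry":-0.277,"rz":0,"fingers":255},{"tx":94.7,"ty":258.2,"tz":0,"rx":0.294,"ry":-0.308,"rz":0,"fingers":255}]'
python3 -m creep '[{"tx":0,"ty":0,"tz":-15,"rx":0,"ry":0,"rz":0,"fingers":255},{"tx":0,"ty":0,"tz":-35,"rx":0,"ry":0,"rz":0,"fingers":255},{"tx":0,"ty":0,"tz":-50,"rx":0,"ry":0,"rz":0,"fingers":255},{"tx":0,"ty":0,"tz":-55.4,"rx":0,"ry":0,"rz":0,"fingers":255},{"tx":0,"ty":0,"tz":-55.4,"rx":0,"ry":0,"rz":0,"fingers":255},{"tx":0,"ty":0,"tz":-55.4,"rx":0,"ry":0,"rz":0,"fingers":255}]'
python3 - <<'E'
from arm import *
import pickle
d={n:shot(n,n+'15.png') for n in ('scene','side','wrist')};pickle.dump(d,open('D15.pkl','wb'))
o=ctrl.get_obs();print(o['ee_pos'],o['width'],o['qpos'].round(2),R.from_rotvec(o['orientation']).as_matrix().round(3))
cv2.imwrite('pics/a15c.png',cv2.resize(d['scene']['pixels'][200:310,140:280],None,fx=5,fy=5,interpolation=cv2.INTER_CUBIC))
cv2.imwrite('pics/b15c.png',cv2.resize(d['side']['pixels'][110:210,220:340],None,fx=6,fy=6,interpolation=cv2.INTER_CUBIC))
E
```

```text
t: 18.73
ee_pos: [637.4, -25.9, 205.2]
orientation: [-0.741, 0.317, -0.763]
ft_force: [-0.5, 0.1, -0.4]
width: 3.6
t: 19.48
ee_pos: [637.4, -28.4, 150.9]
orientation: [-0.741, 0.317, -0.766]
ft_force: [0.2, -0.7, 1.0]
width: 3.9
[637.33893924 -28.73153537 150.9278387 ] 4.008256441253558 [-0.4   0.49  1.98  1.25  0.76 -2.16] [[ 0.69   0.513  0.511]
 [-0.724  0.488  0.488]
 [ 0.001 -0.707  0.708]]
```

View pics/a15c.png

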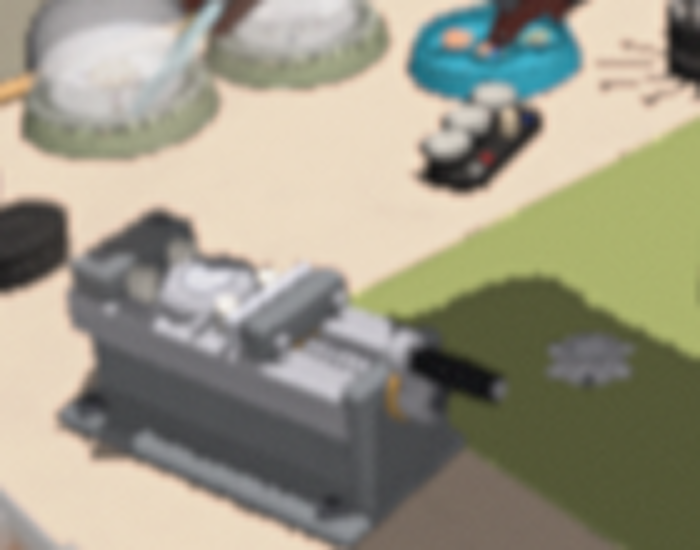

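View pics/b15c.png

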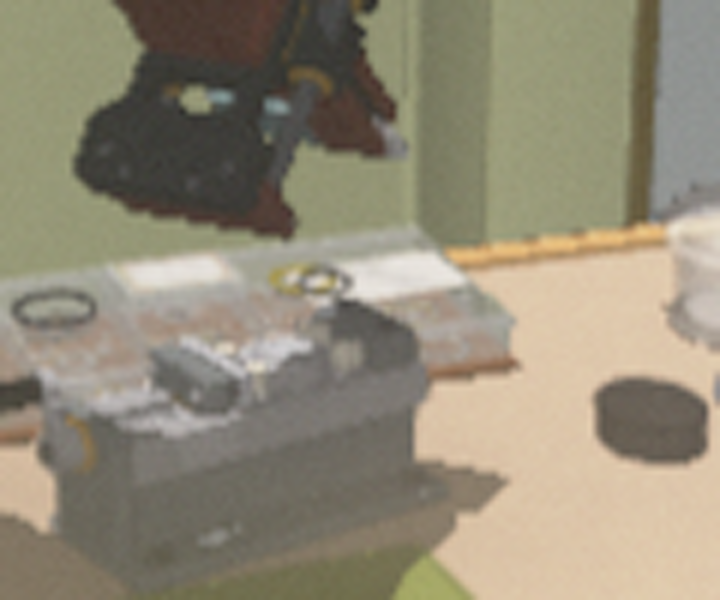

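View pics/wrist15.png

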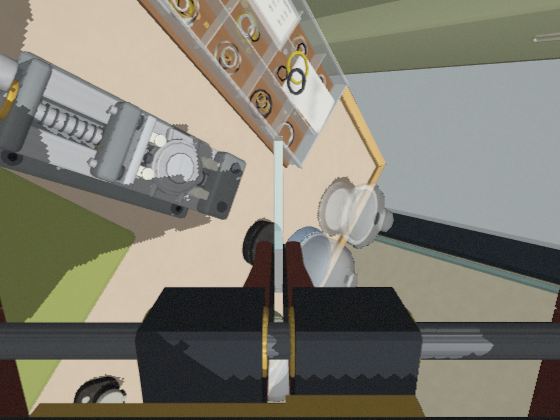

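Pose is as commanded. Checking the slide's real position: projecting its expected corners into scene and side views against what is seen.

```bash
python3 - <<'E'
from arm import *
import pickle
d=pickle.load(open('D15.pkl','rb'))
o=ctrl.get_obs();T=R.from_rotvec(o['orientation']).as_matrix();t=o['ee_pos']
x,y,z=T[:,0],T[:,2],-T[:,1]
c=t-23*x+14.2*z;print('window',c-13*x,'tilt',np.degrees(np.arccos(y[2])))
P=[c-38*x-13*z,c-38*x+13*z,c+12*x+13*z,c+12*x-13*z,c+38*x-13*z,c+38*x+7*z]
for n,(X,Y,W,H,s) in {'scene':(140,150,120,90,6),'side':(260,110,60,45,12),'wrist':(230,100,110,200,3)}.items():
    i=cv2.resize(d[n]['pixels'][Y:Y+H,X:X+W],None,fx=s,fy=s,interpolation=cv2.INTER_CUBIC)
    cv2.imwrite(f'pics/p16_{n}.png',i)
    q=proj(d[n],P);print(n,((q-[X,Y]+.5)*s-.5).round().tolist())
E
```

```text
window [605.23100714  -9.58684969 160.93791893] tilt 44.95754266044072
scene [[159.0, 438.0], [213.0, 383.0], [263.0, 306.0], [211.0, 359.0], [236.0, 321.0], [274.0, 282.0]]
side [[-7.0, 259.0], [-57.0, 192.0], [179.0, 230.0], [225.0, 297.0], [349.0, 318.0], [315.0, 266.0]]
wrist [[141.0, 113.0], [140.0, 130.0], [141.0, 455.0], [141.0, 397.0], [142.0, 529.0], [141.0, 584.0]]
```

View pics/p16_scene.png

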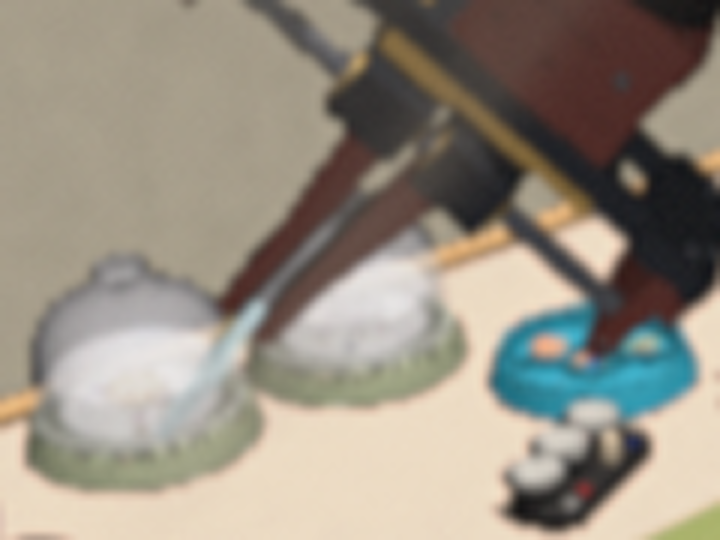

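View pics/p16_side.png

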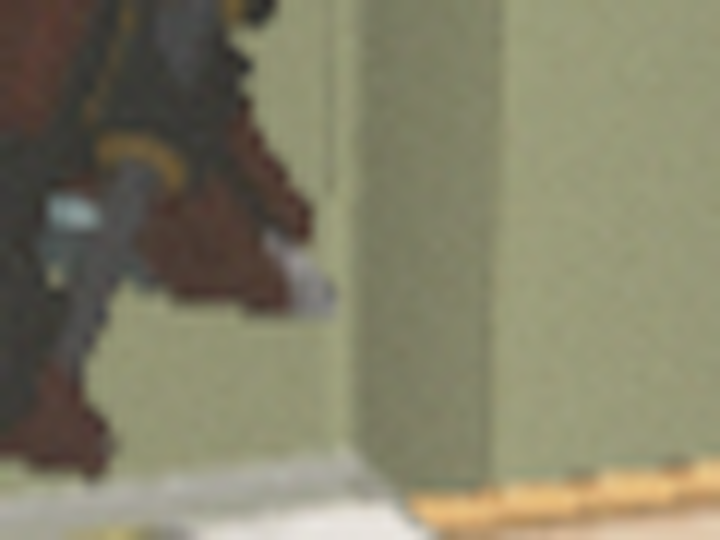

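View pics/p16_wrist.png

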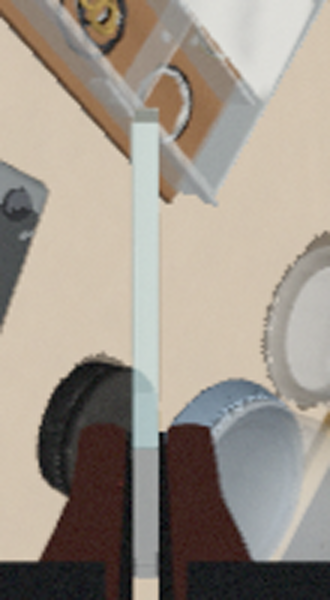

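Predicted and seen corners agree within about 1–2 px in all views (scene window end (159,438) against ≈(163,433), frost border (263,306) against (262,305)). A last check of the case position from this view, then handing in.

```bash
python3 - <<'E'
from h import *
import pickle
d=pickle.load(open('D15.pkl','rb'))
i=d['wrist']['pixels'][110:220,120:250];cv2.imwrite('pics/c17.png',cv2.resize(i,None,fx=5,fy=5,interpolation=cv2.INTER_CUBIC))
print(plane(d['wrist'],179.5,165,68),proj(d['wrist'],[[605.3,-8.5,68]]),ctrl.get_obs()['qvel'].round(4))
E
```

```text
[604.73837382  -6.80519832  68.        ] [[178.65813686 167.55332284]] [-0.0033  0.0001  0.0037  0.0008  0.0014 -0.0033]
```

View pics/c17.png

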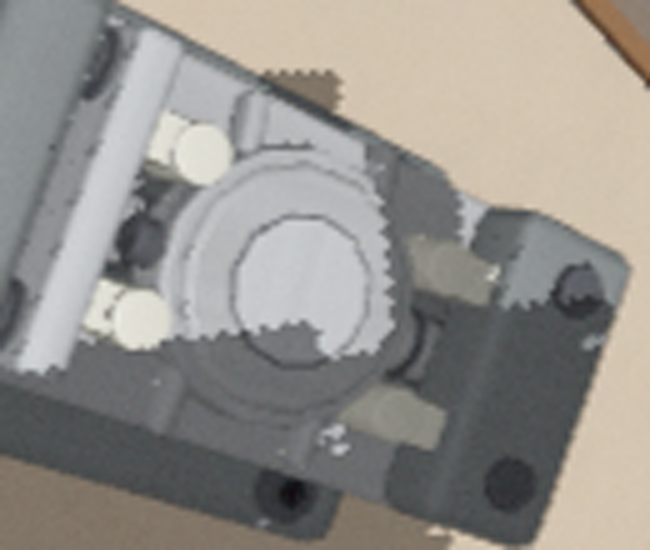

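The case is held by all four noses, lying flat at about (605,-8), and the window is 1–3 mm from plumb. Handing in.

```bash
python3 -c "
from workcell import ctrl
print(ctrl.close_job())"
```

```text
the job is handed in; nothing more can be done
None
```

I clamped the case, drew the notched slide from the stand by its frosted end, and handed the job in at about 19.6 s with the slide held over the case. No verdict is reported, so the figures below are my own measurements.

- **Clamp:** I turned the crank clockwise from about 2.7 to about 18.4 rad. The last pictures show the case flat between all four noses at about (605, -8). The gap behind the sprung jaw plate had closed by about 4 mm. That value comes from the picture; the joint itself was not read.
- **Slide pose:** It is gripped about 2 mm inside the centre of the frosted end, label face up, tilted 45.0°, with its long edges level. The window centre is at about (605, -10, 161), which is 1 to 3 mm from plumb and about 93 mm above the case back. The slide's expected corners agreed with the three camera views to about 1–2 pixels, though the side view is partly hidden by the gripper.
- **Left alone:** The plain slide, the loupe and the oil stand were not touched.

**Disagreements found on the way:**
- The fingertips and gripper body sat about 22 mm further back than the tool offsets stated. My first pinch on the crank handle therefore closed on air just above it, and I corrected the height from the pictures.
- My first circle for the crank was about 0.8 mm too wide. It caused side loads of about 15 N until I reduced the radius.

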